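Load the lid-flattening rack and cull the spoilt lids

TASK

Pull the red gate of the wooden flattening rack fully open, then slide every sound lid from the bench along the rack's channel, base under the two battens and handle in the slot, until no lid sticks out of the mouth. Put every spoilt lid (a corner broken off, a notch in one edge, or sawn short) in the green scrap tray, and when all is sorted slide the gate fully shut. Leave the other things on the bench where they are.

Things in the scene. Friction and masses are not known exactly. Their poses are not given: they have to be found in the camera images.
- rack: Wooden flattening rack, fixed. Origin: on the bench on the channel's centre line, 120 mm in from its mouth; y runs along the channel to its closed end, z up. Base board 10 mm thick (lids slide on its top), 110 mm wide, y -225 to 205 mm. Channel: y -120 (open mouth) to 195 mm (end wall), 78 mm wide between side walls, centred on x = 0; it holds four lids in a row.
- rack_mouth (a point): Middle of the channel's mouth (rack y = -120 mm), on the base board's top. Two battens overhang the channel along its whole length, underside 30 mm and top 40 mm above the bench, with a slot 26 mm wide between them along x = 0 for the lids' fins.
- rack_apron (a point): Middle of the open apron before the mouth (rack y = -180 mm), on the base board's top, 10 mm above the bench: a lid can be set down here before it is slid in.
- gate (a joint): Red sliding gate across the rack's mouth (at rack y = -128 mm, 10 mm thick, 12 to 34 mm above the bench), in m: 0 = shut, across the mouth; 0.10 = fully open. It opens by sliding along the rack's -x (towards the robot); friction about 2 N, stays where it is left.
- gate_knob (a point): Point on the gate's upright red knob, 70 mm above the bench: knob 16 mm thick along rack x, 24 mm wide along rack y, from 34 to 90 mm above the bench. At joint 0 it is at rack x = -42 mm, y = -128 mm.
- tray: Green open scrap tray fixed to the bench, 200 mm (its x) x 160 mm (its y) x 35 mm high, wall and floor 5 mm. Origin: centre of its underside. Two lids fit side by side along its x.
- lid_a: Sound lid: flat pale base plate 70 x 70 x 14 mm, brown upright handle fin on its centre, about 0.25 kg. Fin 16 mm thick (along the lid's x), 30 mm wide (along y), up to 80 mm above the underside. Origin: underside of the 70 mm square, under the fin; z up. May be absent.
- lid_b: Sound lid: flat pale base plate 70 x 70 x 14 mm, brown upright handle fin on its centre, about 0.25 kg. Fin 16 mm thick (along the lid's x), 30 mm wide (along y), up to 80 mm above the underside. Origin: underside of the 70 mm square, under the fin; z up. May be absent.
- lid_c: Sound lid: flat pale base plate 70 x 70 x 14 mm, brown upright handle fin on its centre, about 0.25 kg. Fin 16 mm thick (along the lid's x), 30 mm wide (along y), up to 80 mm above the underside. Origin: underside of the 70 mm square, under the fin; z up. May be absent.
- lid_d: Sound lid: flat pale base plate 70 x 70 x 14 mm, brown upright handle fin on its centre, about 0.25 kg. Fin 16 mm thick (along the lid's x), 30 mm wide (along y), up to 80 mm above the underside. Origin: underside of the 70 mm square, under the fin; z up. May be absent.
- spoilt_corner: Spoilt lid: flat pale base plate 70 x 70 x 14 mm, brown upright handle fin on its centre, about 0.25 kg. One corner (+x, +y), 29 x 29 mm, is broken off. Fin 16 mm thick (along the lid's x), 30 mm wide (along y), up to 80 mm above the underside. Origin: underside of the 70 mm square, under the fin; z up. May be absent.
- spoilt_short: Spoilt lid: flat pale base plate 70 x 70 x 14 mm, brown upright handle fin on its centre, about 0.25 kg. Sawn short: its plate is only 40 mm along y (70 mm along x). Fin 16 mm thick (along the lid's x), 30 mm wide (along y), up to 80 mm above the underside. Origin: underside of the 70 mm square, under the fin; z up. May be absent.
- spoilt_notch: Spoilt lid: flat pale base plate 70 x 70 x 14 mm, brown upright handle fin on its centre, about 0.25 kg. A notch 28 mm deep and 26 mm wide is broken out of the middle of its +x edge. Fin 16 mm thick (along the lid's x), 30 mm wide (along y), up to 80 mm above the underside. Origin: underside of the 70 mm square, under the fin; z up. May be absent.
- bowl: Fired clay pinch bowl, 84 mm across, 45 mm high; bystander. Origin: centre of underside.
- offcut: Pale camphor offcut 90 x 60 x 45 mm; bystander. Origin: centre of underside.
- paddle: Blue sanding paddle, 230 mm long, 55 mm wide, 12 mm thick; bystander. Origin: its underside, by the handle's root.
- mallet: Knobbly root mallet, head 75 x 60 x 60 mm, handle 145 mm from the head towards its -x; bystander. Origin: underside of the head.
- square: Try square, wooden stock 100 mm along x, steel blade 150 mm along y; bystander. Origin: under the stock.
There are look-alikes about, which are no part of the job. Leave any blue or turquoise look-alike of the spoilt_short alone.

How it is judged:
By the outcome, as a careful person would: the job done as asked, in the order asked, and still so for the second after the job is handed in, with the robot touching nothing.
Of lid_a, lid_b, lid_c, lid_d only 3 to 4 are there at a start; the rules pass over those that are not, and their reading is None.
Of spoilt_corner, spoilt_short, spoilt_notch only 1 to 2 are there at a start; the rules pass over those that are not, and their reading is None.
At some moment in a run one of lid_a, lid_b, lid_c, lid_d, spoilt_corner, spoilt_short, spoilt_notch may be knocked a few centimetres aside while the robot is not near it.
Once in a run the grip may slacken for a moment while it holds something.
It also fails if it takes over 208 s, if anything falls off the work surface, if the arm or the gripper's body presses on something with over 40 N, if the wrist force passes 120 N, or if a joint passes its speed limit or range.

ROBOT

A 6-joint arm with a two-finger parallel gripper is mounted at the origin on the work surface. World frame = base frame: x ahead of the robot, y to its left, z up, the work surface at z = 0. Lengths are in m, angles in rad, forces in N, time in s.
With the tool pointing down it reaches from about 0.4 to 0.925 m from the base axis. Payload 3.4 kg.
Tool frame: the origin (TCP) lies midway between the tips of the shut fingers; the grasp point (between the pads) lies 19 mm behind it (bot.grip_point_offset is the distance from the TCP to the grasp point, in m); y points along the fingers, x is the direction in which the jaws open and shut, and the axes are right-handed (so a half turn about y gives the same grasp; the last joint's range is limited). The gripper opens to 85 mm and grips with 20 to 120 N. Pads are 22 mm wide; open, the fingers measure 114 mm over their backs; the gripper's body (76 mm by 85 mm) begins 54 mm behind the grasp point. The pads swing forward as they close: fully open they stand 13 mm farther back than shut.
Start: joints at [-1.308, 0.307, 1.506, -0, 1.328, -0.073], TCP at [0.189, -0.543, 0.211] pointing down, gripper open.
Joint ranges: [-3.12, 3.12], [-1.05, 2.28], [0.14, 2.33], [-1.42, 4.57], [0.1, 2.73], [-2.68, 2.68]. Speed limits (rad/s): [2.57, 2.57, 3.14, 3.14, 3.14, 3.14].

INTERFACE

Orientations are given as a rotation vector (axis times angle).
In Python, from cell import bot gives the robot as it stands.
- The arm moves only by the tool jog_arm, never from a script. Its argument "deltas" is a list of rows, each an object with "offset": the shift along the tool's x, y, z in m, a list of three; "delta_rot": the turn, a rotation vector about the tool's x, y, z in rad, a list of three; "jaw": the opening, from 0 (shut) to 1 (fully open). A call has 1 to 12 rows; each row shifts and turns the pose as measured when the row begins, along the tool's axes as they then stand; what a row does not reach is not made up. A row lasts 1/12 s, in which the tool goes at most 41.7 mm and 7.16 degrees, less where a joint would pass 70% of its speed; a pose out of reach is approached as far as the arm can. A call is refused whole if a number of a shift passes 0.0417 or a number of a turn 0.125, either way. A call with a gripper value outside its range is refused whole. The fingers move at their own pace and stop on an object; "newtons" is the grip in N (left out, the last holds). Time passes only in rows, so rows that do not move let the fingers close. It gives the time, the measured TCP pose, the force and the opening at its end, in the units of the state.
- bot.read_state(): the state, without advancing time (a new reading comes with each control period).
- bot.camera(name): name is "scene" or "top" or "wrist"; returns a dict with "color" (420x560x3 uint8, red, green, blue), "mtx" (3x3 intrinsics, pixels), "k1" (the pictures are not rectified: a ray, as slopes to the right and down, at radius r is drawn at 1 + k1 r^2 times it, then the intrinsics apply), "world_to_cam" (4x4, takes a point from world to camera coordinates). Camera axes: x right, y down, z forward; pixel columns grow to the right and rows downward; lengths in m; the calibration is good to about 2 mm. A picture is of the moment at which its call begins. There is no depth.
- bot.job_done(): hands the job in, once; it reports no verdict.
The state is a dict: "time": time; "joints": joint angles; "qvel": joint speeds; "joint_efforts": joint torques, N m; "eef_pos": TCP position; "tool_rot": TCP orientation; "contact_force": force on the tool from outside, world axes, zero at the start; "torque": the same for the moment, N m; "finger_gap": opening from 0.0 (shut) to 1.0 (fully open).
Only numpy, scipy, OpenCV 4.12 (cv2) and the standard library are available. Lean on these libraries where they do the work, as an engineer would, in place of code of your own. Each camera call takes 0.05 s, during which the arm holds its last target. There are 200 camera calls.

## Working session

There is one attempt and no reset: what is moved stays moved. The work goes in short steps, Python scripts to look and compute and a tool call to move; the robot and the scene stay as the last step left them, time stands still between calls to the robot, and variables do not carry over. Pictures are saved under pics/ and viewed, about 12 in all and at most 16, crops included, and the job is handed in when it is done.

Besides the shell and the picture viewer there is one more tool, called after "Emit:" as name(argument=value, ...) on one line, values as JSON. jog_arm: Moves the arm, as the interface text tells. Its arguments: {"type":"object","properties":{"deltas":{"type":"array","items":{"type":"object","properties":{"offset":{"type":"array","items":{"type":"number"}},"delta_rot":{"type":"array","items":{"type":"number"}},"jaw":{"type":"number"}}}},"newtons":{"type":"number"}},"required":["deltas"]}

```bash
mkdir -p pics; ls
cat > h.py <<'E'
import numpy as np, cv2, sys
from scipy.spatial.transform import Rotation as R
from cell import bot
def snap(name, fn):
    c=bot.camera(name); cv2.imwrite(f'pics/{fn}.png',c['color'][...,::-1]); np.savez(f'pics/{fn}.npz',**{k:np.array(c[k]) for k in('mtx','k1','world_to_cam')}); return c
def load(fn): return dict(np.load(f'pics/{fn}.npz'))
def toW(c,uv,z):
    K=np.array(c['mtx']);k=float(c['k1']);T=np.array(c['world_to_cam'])
    d=np.array([(uv[0]-K[0,2])/K[0,0],(uv[1]-K[1,2])/K[1,1]]);s=d.copy()
    for _ in range(20): s=d/(1+k*(s@s))
    r=T[:3,:3].T@np.array([s[0],s[1],1]);o=-T[:3,:3].T@T[:3,3]
    return o+r*(z-o[2])/r[2]
def toP(c,p):
    K=np.array(c['mtx']);k=float(c['k1']);T=np.array(c['world_to_cam'])
    q=T[:3,:3]@np.array(p)+T[:3,3];s=q[:2]/q[2];s=s*(1+k*(s@s))
    return K[:2,:2]@s+K[:2,2]
def crop(fn,out,x0,y0,x1,y1,f):
    im=cv2.imread(f'pics/{fn}.png')[y0:y1,x0:x1]; cv2.imwrite(f'pics/{out}.png',cv2.resize(im,None,fx=f,fy=f,interpolation=cv2.INTER_CUBIC))
def st():
    s=bot.read_state();print('t',round(s['time'],2),'p',np.round(s['eef_pos'],4),'R',np.round(R.from_rotvec(s['tool_rot']).as_matrix(),3).tolist(),'F',np.round(s['contact_force'],1),'g',round(s['finger_gap'],3),'j',np.round(s['joints'],2));return s
E
python3 - <<'E'
from h import *
s=st(); print(bot.grip_point_offset)
for n in('top','scene'):
    c=snap(n,n+'0'); 
    im=cv2.imread(f'pics/{n}0.png'); cv2.imwrite(f'pics/{n}0b.png',cv2.resize(im,(800,600),interpolation=cv2.INTER_CUBIC))
    T=c['world_to_cam'];print(n,np.round(-T[:3,:3].T@T[:3,3],3),c['mtx'].tolist() if hasattr(c['mtx'],'tolist') else c['mtx'],c['k1'])
E
```

```text
pics
t 0.0 p [ 0.1892 -0.5422  0.2098] R [[0.329, -0.001, 0.944], [-0.944, 0.002, 0.329], [-0.002, -1.0, 0.0]] F [-0.4  0.1 -0.4] g 1.0 j [-1.31  0.31  1.51  0.    1.33 -0.07]
0.0187
top [0.429 0.01  1.536] [[495.11680250653745, 0.0, 284.9796525432099], [0.0, 495.11680250653745, 211.30841412855347], [0.0, 0.0, 1.0]] -0.013551812876780076
scene [ 1.068 -0.598  1.309] [[460.3256613543299, 0.0, 273.47146027686256], [0.0, 460.3256613543299, 217.10021943205382], [0.0, 0.0, 1.0]] -0.10704859170968883
```

View pics/top0b.png

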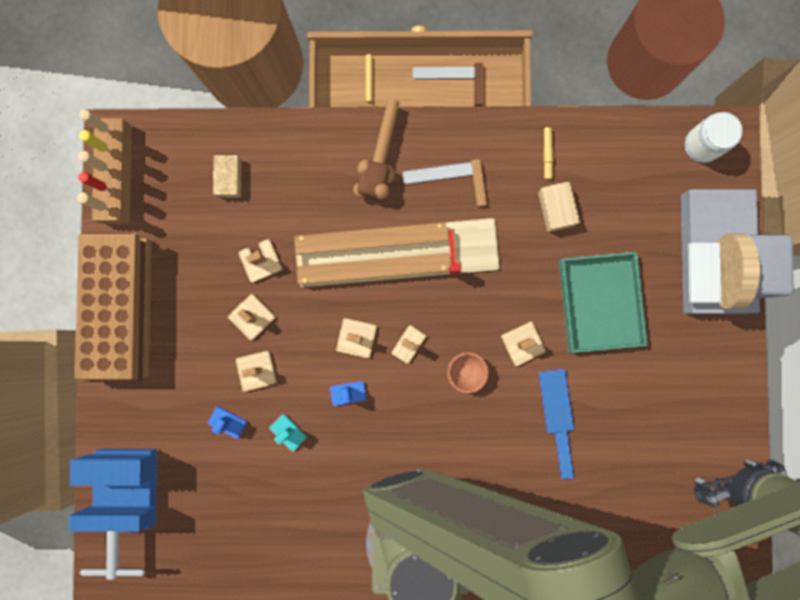

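View pics/scene0b.png

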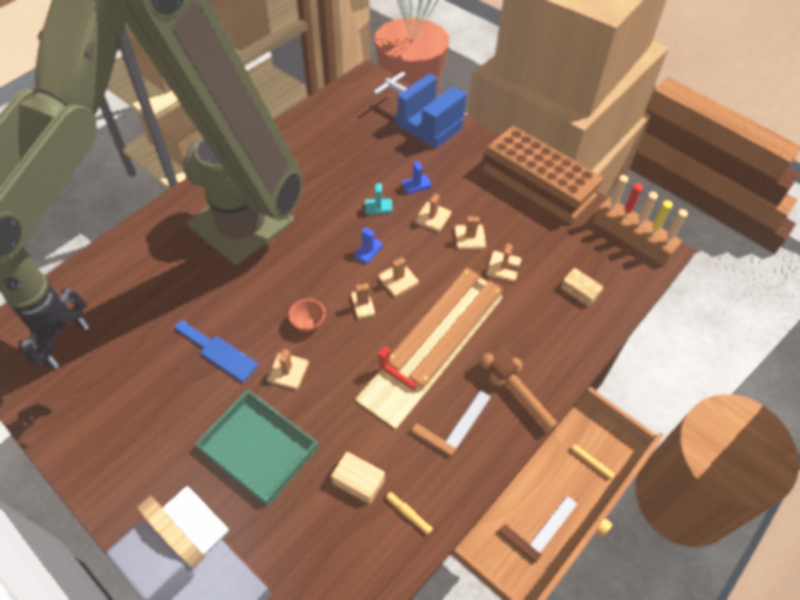

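Top view (800x600): six pale lids at about (260,258), (250,316), (255,370), (357,338), (408,344, looks short) and (523,343). Blue and turquoise look-alikes are at (348,393), (228,422) and (288,432). The rack's mouth is on the right at (452,250), the tray is at (605,302) and the bowl at (468,373). I need an enlarged crop to find the broken ones.

Run:
```python
from h import *
im=cv2.imread('pics/top0.png')
# A: left 3 lids; B: middle; C: rack mouth
def cr(x0,y0,x1,y1,f): return cv2.resize(im[y0:y1,x0:x1],None,fx=f,fy=f,interpolation=cv2.INTER_CUBIC)
a=cr(155,160,215,280,5); b=cr(230,215,310,275,5); c=cr(300,145,380,205,5)[:, :]
out=np.zeros((600,800,3),np.uint8); out[:,:300]=a; out[:300,300:700]=b; out[300:,300:700]=c
out[:200,700:]=cr(345,215,385,255,5)[:, :100] if 0 else 0
cv2.imwrite('pics/crop1.png',out)
```

```text
(no output)
```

View pics/crop1.png

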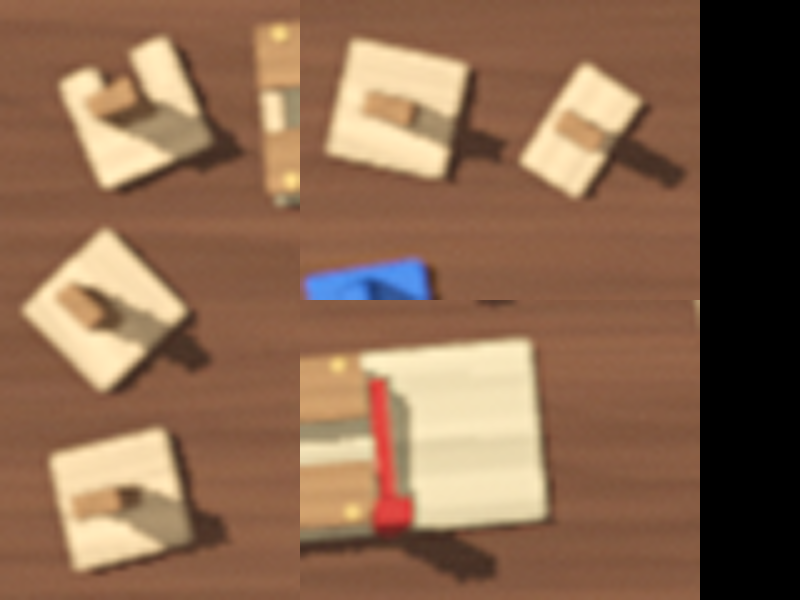

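Left crop: the lid at top (native ~(182,182)) has its notch facing up. The other two are whole. In the middle crop, the left one is whole and the right one is sawn short. The gate is shut with its knob at native ~(319,188). That gives 2 spoilt lids (notch and short) and 4 sound ones. Next I compute poses.

```bash
cat >> h.py <<'E'
def plates(fn,boxes):
    im=cv2.imread(f'pics/{fn}.png');c=load(fn);h=cv2.cvtColor(im,cv2.COLOR_BGR2HSV)
    for n,(x0,y0,x1,y1) in boxes.items():
        s=4;sub=cv2.resize(im[y0:y1,x0:x1],None,fx=s,fy=s,interpolation=cv2.INTER_CUBIC)
        b=sub[...,0].astype(int);g=sub[...,1].astype(int);r=sub[...,2].astype(int)
        m=((g>95)&(r>120)).astype(np.uint8)
        cs,_=cv2.findContours(m,cv2.RETR_EXTERNAL,cv2.CHAIN_APPROX_NONE);k=max(cs,key=cv2.contourArea)[:,0]
        W=np.array([toW(c,(x0+(u+.5)/s-.5,y0+(v+.5)/s-.5),.014)[:2] for u,v in k])*1000
        (cx,cy),(w,hh),a=cv2.minAreaRect(W.astype(np.float32))
        print(n,'centre',round(cx,1),round(cy,1),'size',round(w,1),round(hh,1),'ang',round(a,1),'r',round(np.hypot(cx,cy)))
E
python3 - <<'E'
from h import *
c=load('top0')
plates('top0',dict(N=(164,162,202,202),L2=(156,202,198,242),L3=(160,242,200,280),L4=(232,218,268,254),S=(270,222,302,258),L5=(346,220,388,260)))
for n,uv,z in [('apR',(346.4,152.6),.01),('apL',(349.6,189),.01),('knobtop',(319,187.6),.09),('gate far end',(315.6,161),.034),
  ('rackbackR',(206.5,165.5),.04),('rackbackL',(209.5,201),.04),
  ('tray c1',(392,181),.035),('tray c2',(446,177),.035),('tray c3',(454,243),.035),('tray c4',(399,247),.035)]: print(n,np.round(toW(c,uv,z)*1000,0))
im=cv2.imread('pics/top0.png')
def cr(x0,y0,x1,y1,f): return cv2.resize(im[y0:y1,x0:x1],None,fx=f,fy=f,interpolation=cv2.INTER_CUBIC)
out=np.zeros((580,800,3),np.uint8); out[:300,:800]=cr(200,145,360,205,5); out[300:580,:280]=cr(345,215,385,255,7); out[300:580,300:660]=cr(385,170,475,240,4)
cv2.imwrite('pics/crop2.png',out)
E
```

```text
N centre 607.0 348.1 size 79.7 81.0 ang 24.4 r 700
L2 centre 485.2 365.7 size 79.4 82.1 ang 44.5 r 608
L3 centre 365.3 363.5 size 80.4 96.7 ang 13.9 r 515
L4 centre 438.8 140.3 size 110.8 85.7 ang 83.3 r 461
S centre 424.7 26.5 size 49.4 80.8 ang 56.7 r 426
L5 centre 425.9 -220.8 size 78.8 84.4 ang 25.6 r 480
apR [ 696. -164.   10.]
apL [ 583. -173.   10.]
knobtop [579. -74.  90.]
gate far end [667. -67.  34.]
rackbackR [653. 266.  40.]
rackbackL [545. 256.  40.]
tray c1 [ 604. -299.   35.]
tray c2 [ 616. -463.   35.]
tray c3 [ 416. -483.   35.]
tray c4 [ 404. -317.   35.]
```

View pics/crop2.png

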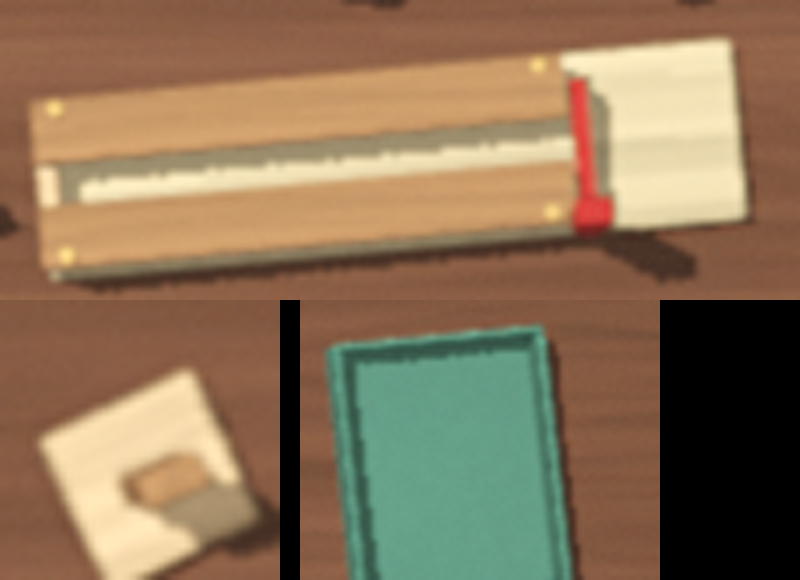

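```bash
cat >> h.py <<'E'
def mv(x,y,z,yaw=None,n=None):
    """tool-frame offset from the present pose to x,y,z (mm) and turn about tool y to heading yaw (deg, mod 180)"""
    s=st();M=R.from_rotvec(s['tool_rot']).as_matrix();d=np.array([x,y,z])/1000-s['eef_pos']
    if yaw is not None:
        h=np.degrees(np.arctan2(M[1,0],M[0,0]));dy=(yaw-h+90)%180-90;print('heading',round(h,1),'turn tool-y',round(-np.radians(dy),3),'(j6 would be',round(s['joints'][5]-np.radians(dy),2),'at same j1)')
        c,q=np.cos(np.radians(yaw if abs((yaw-h-dy+180)%360-180)<1 else yaw+180)),np.sin(np.radians(yaw if abs((yaw-h-dy+180)%360-180)<1 else yaw+180))
        print('after turn offset',np.round([d[0]*c+d[1]*q,-d[2],-d[0]*q+d[1]*c],4))
    print('offset now',np.round(M.T@d,4),'len',round(np.linalg.norm(d),3))
E
python3 - <<'E'
from h import *
c=load('top0')
A=lambda u,v:(155+u/5-.4,160+v/5-.4); B=lambda u,v:(230+u/5-.4,215+v/5-.4); C5=lambda u,v:(345+u/7-.4,215+v/7-.4)
L=dict(N=[A(60,82),A(107,188),A(210,140),A(165,38)],L2=[A(105,228),A(190,310),A(105,392),A(22,308)],L3=[A(50,457),A(165,428),A(192,543),A(75,570)],
L4=[B(50,38),B(170,68),B(145,180),B(27,152)],S=[B(287-300+0+0,62) if 0 else B(287,62),B(343,102),B(280,198),B(220,158)],L5=[C5(38,138),C5(190,70),C5(262,222),C5(110,285)])
for n,q in L.items():
    W=np.array([toW(c,p,.014)[:2]*1000 for p in q]);e=np.diff(np.vstack([W,W[:1]]),axis=0)
    print(n,np.round(W.mean(0),1),'edges',np.round(np.hypot(*e.T),1),'edge head',np.round(np.degrees(np.arctan2(e[:,1],e[:,0])),1))
f=lambda u,v:toW(c,(200+u/5-.4,145+v/5-.4),.04)[:2]*1000
a,b=f(37,185),f(572,139);d=a-b;print('slot',a.round(1),b.round(1),'angle of y',np.degrees(np.arctan2(d[1],d[0])),np.hypot(*d))
y=d/np.hypot(*d);fr=(toW(c,(346.4,152.6),.01)+toW(c,(349.6,189),.01))[:2]*500;print('lateral apron',(fr-b)@[y[1],-y[0]],'along',(fr-b)@y)
mv(589,-76,150,5.3)
E
```

```text
N [606.2 346.9] edges [72.5 70.2 69.8 70.6] edge head [-155.6  -65.1   24.1  112.7]
L2 [483.8 364.3] edges [73.5 72.5 73.4 70.9] edge head [-133.7  134.    45.   -45.9]
L3 [367.1 353.9] edges [73.  72.5 73.7 71. ] edge head [ -76.  -166.3  102.9   13.1]
L4 [437.2 137.2] edges [76.2 70.3 74.6 71.4] edge head [-104.2  167.4   76.6  -11.3]
S [424.3  23.9] edges [42.2 70.3 44.2 71.8] edge head [-125.7  146.5   56.3  -35.1]
L5 [ 425.2 -221. ] edges [73.1 73.3 72.1 71.3] edge head [ -66.1 -155.3  112.3   25.6]
slot [604.1 263.9] [630.9 -61.6] angle of y 94.72238770972189 326.5647231494576
lateral apron -0.04152617298733574 along -107.0464666215385
t 0.1 p [ 0.1893 -0.5422  0.2099] R [[0.329, -0.0, 0.944], [-0.944, 0.002, 0.329], [-0.002, -1.0, 0.0]] F [-0.1  0.4  1. ] g 0.996 j [-1.31  0.31  1.51 -0.    1.33 -0.07]
heading -70.8 turn tool-y -1.328 (j6 would be -1.4 at same j1)
after turn offset [0.4411 0.0599 0.4273]
offset now [-0.3084  0.0605  0.531 ] len 0.617
```

Emit:
jog_arm(deltas=[{"delta_rot": [0, -0.121, 0]}, {"delta_rot": [0, -0.121, 0]}, {"delta_rot": [0, -0.121, 0]}, {"delta_rot": [0, -0.121, 0]}, {"delta_rot": [0, -0.121, 0]}, {"delta_rot": [0, -0.121, 0]}, {"delta_rot": [0, -0.121, 0]}, {"delta_rot": [0, -0.121, 0]}, {"delta_rot": [0, -0.121, 0]}, {"delta_rot": [0, -0.121, 0]}, {"delta_rot": [0, -0.121, 0]}, {"delta_rot": [0, 0, 0]}])

```text
invalid input
```

Emit:
jog_arm(deltas=[{"offset": [0.029, 0.004, 0.028]}, {"offset": [0.029, 0.004, 0.028]}, {"offset": [0.029, 0.004, 0.028]}, {"offset": [0.029, 0.004, 0.028]}, {"offset": [0.029, 0.004, 0.028]}, {"offset": [0.029, 0.004, 0.028]}, {"offset": [0.029, 0.004, 0.028]}, {"offset": [0.029, 0.004, 0.028]}, {"offset": [0.029, 0.004, 0.028]}, {"offset": [0.029, 0.004, 0.028]}, {"offset": [0.029, 0.004, 0.028]}, {"offset": [0.029, 0.004, 0.028]}])

```text
invalid input
```

```bash
python3 -c "
from h import *
mv(589.6,-74.6,150,4.8)"
```

```text
t 0.1 p [ 0.1893 -0.5422  0.2099] R [[0.329, -0.0, 0.944], [-0.944, 0.002, 0.329], [-0.002, -1.0, 0.0]] F [-0.1  0.4  1. ] g 0.996 j [-1.31  0.31  1.51 -0.    1.33 -0.07]
heading -70.8 turn tool-y -1.319 (j6 would be -1.39 at same j1)
after turn offset [0.4381 0.0599 0.4325]
offset now [-0.3095  0.0605  0.5321] len 0.619
```

Emit:
jog_arm(deltas=[{"offset": [0, 0, 0], "delta_rot": [0, -0.12, 0], "jaw": 1}, {"offset": [0, 0, 0], "delta_rot": [0, -0.12, 0], "jaw": 1}, {"offset": [0, 0, 0], "delta_rot": [0, -0.12, 0], "jaw": 1}, {"offset": [0, 0, 0], "delta_rot": [0, -0.12, 0], "jaw": 1}, {"offset": [0, 0, 0], "delta_rot": [0, -0.12, 0], "jaw": 1}, {"offset": [0, 0, 0], "delta_rot": [0, -0.12, 0], "jaw": 1}, {"offset": [0, 0, 0], "delta_rot": [0, -0.12, 0], "jaw": 1}, {"offset": [0, 0, 0], "delta_rot": [0, -0.12, 0], "jaw": 1}, {"offset": [0, 0, 0], "delta_rot": [0, -0.12, 0], "jaw": 1}, {"offset": [0, 0, 0], "delta_rot": [0, -0.12, 0], "jaw": 1}, {"offset": [0, 0, 0], "delta_rot": [0, -0.12, 0], "jaw": 1}])

```text
time: 1.02
eef_pos: [0.188, -0.5373, 0.2035]
tool_rot: [-1.553, -0.105, 0.11]
contact_force: [-0.2, -0.0, -0.8]
finger_gap: 0.997
```

Emit:
jog_arm(deltas=[{"offset": [0.029, 0.004, 0.028], "delta_rot": [0, 0, 0], "jaw": 1}, {"offset": [0.029, 0.004, 0.028], "delta_rot": [0, 0, 0], "jaw": 1}, {"offset": [0.029, 0.004, 0.028], "delta_rot": [0, 0, 0], "jaw": 1}, {"offset": [0.029, 0.004, 0.028], "delta_rot": [0, 0, 0], "jaw": 1}, {"offset": [0.029, 0.004, 0.028], "delta_rot": [0, 0, 0], "jaw": 1}, {"offset": [0.029, 0.004, 0.028], "delta_rot": [0, 0, 0], "jaw": 1}, {"offset": [0.029, 0.004, 0.028], "delta_rot": [0, 0, 0], "jaw": 1}, {"offset": [0.029, 0.004, 0.028], "delta_rot": [0, 0, 0], "jaw": 1}, {"offset": [0.029, 0.004, 0.028], "delta_rot": [0, 0, 0], "jaw": 1}, {"offset": [0.029, 0.004, 0.028], "delta_rot": [0, 0, 0], "jaw": 1}, {"offset": [0.029, 0.004, 0.028], "delta_rot": [0, 0, 0], "jaw": 1}, {"offset": [0.029, 0.004, 0.028], "delta_rot": [0, 0, 0], "jaw": 1}])

```text
time: 2.02
eef_pos: [0.4875, -0.151, 0.1532]
tool_rot: [-1.555, -0.094, 0.107]
contact_force: [0.9, -0.5, -0.1]
finger_gap: 1.003
```

```bash
python3 -c "
from h import *
mv(589.6,-74.6,150,4.8)"
```

```text
t 2.02 p [ 0.4875 -0.151   0.1532] R [[0.992, -0.009, -0.128], [0.128, 0.013, 0.992], [-0.007, -1.0, 0.014]] F [ 0.9 -0.5 -0.1] g 1.003 j [-0.39  0.28  1.71  0.01  1.17 -0.52]
heading 7.3 turn tool-y 0.044 (j6 would be -0.48 at same j1)
after turn offset [0.1082 0.0032 0.0676]
offset now [0.1111 0.0033 0.0627] len 0.128
```

Emit:
jog_arm(deltas=[{"offset": [0.0278, 0.001, 0.0157], "delta_rot": [-0.004, 0.011, 0.002], "jaw": 1}, {"offset": [0.0278, 0.001, 0.0157], "delta_rot": [-0.004, 0.011, 0.002], "jaw": 1}, {"offset": [0.0275, 0.001, 0.016], "delta_rot": [-0.004, 0.011, 0.002], "jaw": 1}, {"offset": [0.0275, 0.001, 0.016], "delta_rot": [-0.003, 0.011, 0.002], "jaw": 1}, {"offset": [0, 0, 0], "delta_rot": [0, 0, 0], "jaw": 1}])

```text
time: 2.43
eef_pos: [0.5961, -0.0624, 0.1451]
tool_rot: [-1.569, -0.057, 0.084]
contact_force: [0.8, 0.2, 0.0]
finger_gap: 1.003
```

```bash
cat >> h.py <<'E'
def mv(x,y,z,yaw=None):
    s=st();M=R.from_rotvec(s['tool_rot']).as_matrix();d=np.array([x,y,z])/1000-s['eef_pos']
    h=np.degrees(np.arctan2(M[1,0],M[0,0]));dy=0 if yaw is None else (yaw-h+90)%180-90;t=np.radians(h+dy);c,q=np.cos(t),np.sin(t)
    G=np.array([[c,0,-q],[q,0,c],[0,-1,0]])
    print('heading',round(h,2),'rotvec',np.round(R.from_matrix(M.T@G).as_rotvec(),3),'offset now',np.round(M.T@d*1000,1),'after turn',np.round(G.T@d*1000,1),'len',round(np.linalg.norm(d),3))
E
python3 - <<'E'
from h import *
mv(589.6,-74.6,51,4.8)
c=snap('wrist','w1')
E
```

```text
t 2.43 p [ 0.5961 -0.0624  0.1451] R [[0.996, -0.018, -0.09], [0.09, 0.0, 0.996], [-0.018, -1.0, 0.002]] F [0.8 0.2 0. ] g 1.003 j [-0.17  0.4   1.53 -0.    1.23 -0.26]
heading 5.15 rotvec [-0.002  0.006 -0.018] offset now [ -5.9  94.2 -11.7] after turn [ -7.5  94.1 -11.6] len 0.095
```

View pics/w1.png

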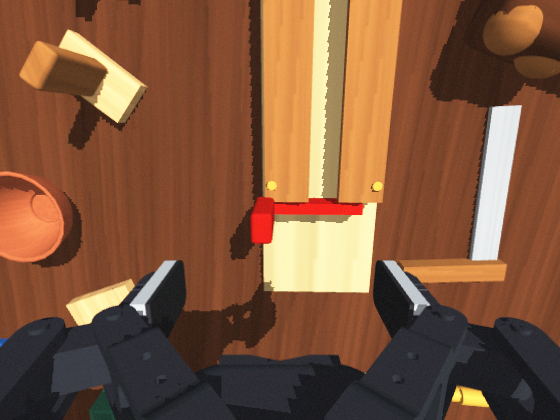

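```bash
cat >> h.py <<'E'
RO=np.array([620.8,56.5]);RY=4.8
def rk(x,y):
    t=np.radians(RY);return RO+x*np.array([np.cos(t),np.sin(t)])+y*np.array([-np.sin(t),np.cos(t)])
E
python3 - <<'E'
from h import *
c=load('w1')
for z in(.09,.034):
  for dx in(-8,8):
    for dy in(-12,12):
      p=rk(-42+dx,-128+dy)/1000;print(z,dx,dy,toP(c,[*p,z]).round(0))
for n,p in dict(apL=(-55,-225),apR=(55,-225)).items(): print(n,toP(c,[*rk(*p)/1000,.01]).round(0))
for n,p in dict(slL=(-13,-120),slR=(13,-120),bR=(55,-120)).items(): print(n,toP(c,[*rk(*p)/1000,.04]).round(0))
T=c['world_to_cam'];print(-T[:3,:3].T@T[:3,3])
E
```

```text
0.09 -8 -12 [260. 249.]
0.09 -8 12 [260. 218.]
0.09 8 -12 [282. 249.]
0.09 8 12 [282. 218.]
0.034 -8 -12 [265. 225.]
0.034 -8 12 [265. 199.]
0.034 8 -12 [282. 225.]
0.034 8 12 [283. 199.]
apL [262. 294.]
apR [367. 295.]
slL [307. 205.]
slR [336. 206.]
bR [385. 206.]
[0.59223876 0.00723567 0.30757813]
```

```bash
sed -i 's/RO=np.array(\[620.8,56.5\])/RO=np.array([622.,58.])/' h.py
python3 - <<'E'
from h import *
mv(582,-71,51,4.8); print(rk(-42,-128),rk(-142,-128),rk(0,-120),rk(0,160))
E
```

```text
t 2.48 p [ 0.5934 -0.0637  0.1448] R [[0.996, -0.021, -0.09], [0.09, -0.001, 0.996], [-0.021, -1.0, 0.001]] F [ 0.1  0.4 -0.3] g 1.0 j [-0.17  0.4   1.53 -0.    1.23 -0.26]
heading 5.18 rotvec [-0.001  0.007 -0.021] offset now [-10.1  94.   -6.4] after turn [-12.   93.8  -6.4] len 0.095
[590.85806386 -73.0655554 ] [491.20877793 -81.43333974] [632.0413412  -61.57914311] [608.61154507 217.43885748]
```

Emit:
jog_arm(deltas=[{"offset": [-0.012, 0, -0.006], "delta_rot": [0, 0.007, -0.02], "jaw": 1}, {"offset": [0, 0.031, 0], "delta_rot": [0, 0, 0], "jaw": 1}, {"offset": [0, 0.031, 0], "delta_rot": [0, 0, 0], "jaw": 1}, {"offset": [0, 0.03, 0], "delta_rot": [0, 0, 0], "jaw": 1}, {"offset": [0, 0, 0], "delta_rot": [0, 0, 0], "jaw": 1}])

```text
time: 2.9
eef_pos: [0.5802, -0.0724, 0.0517]
tool_rot: [-1.571, -0.068, 0.067]
contact_force: [-1.3, 0.4, -0.5]
finger_gap: 0.998
```

Emit:
jog_arm(deltas=[{"offset": [0, 0, 0], "delta_rot": [0, 0, 0], "jaw": 0}, {"offset": [0, 0, 0], "delta_rot": [0, 0, 0], "jaw": 0}, {"offset": [0, 0, 0], "delta_rot": [0, 0, 0], "jaw": 0}, {"offset": [0, 0, 0], "delta_rot": [0, 0, 0], "jaw": 0}, {"offset": [0, 0, 0], "delta_rot": [0, 0, 0], "jaw": 0}, {"offset": [0, 0, 0], "delta_rot": [0, 0, 0], "jaw": 0}, {"offset": [0, 0, 0], "delta_rot": [0, 0, 0], "jaw": 0}, {"offset": [0, 0, 0], "delta_rot": [0, 0, 0], "jaw": 0}], newtons=40)

```text
time: 3.57
eef_pos: [0.5808, -0.0749, 0.0567]
tool_rot: [-1.573, -0.07, 0.063]
contact_force: [0.3, 0.1, -3.1]
finger_gap: 0.168
```

```bash
python3 -c "
from h import *
mv(*(rk(-142,-128)),51,4.8)"
```

```text
t 3.57 p [ 0.5808 -0.0749  0.0567] R [[0.996, 0.005, -0.084], [0.084, -0.003, 0.996], [0.005, -1.0, -0.003]] F [ 0.3  0.1 -3.1] g 0.168 j [-0.2   0.47  1.68 -0.    0.99 -0.28]
heading 4.83 rotvec [0.003 0.001 0.005] offset now [-89.8   5.3   1. ] after turn [-89.8   5.7   1. ] len 0.09
```

Emit:
jog_arm(deltas=[{"offset": [-0.023, 0, 0], "delta_rot": [0, 0, 0], "jaw": 0}, {"offset": [-0.023, 0, 0], "delta_rot": [0, 0, 0], "jaw": 0}, {"offset": [-0.023, 0, 0], "delta_rot": [0, 0, 0], "jaw": 0}, {"offset": [-0.018, 0, 0], "delta_rot": [0, 0, 0], "jaw": 0}, {"offset": [-0.005, 0, 0], "delta_rot": [0, 0, 0], "jaw": 0}, {"offset": [-0.003, 0, 0], "delta_rot": [0, 0, 0], "jaw": 0}])

```text
time: 4.07
eef_pos: [0.4922, -0.0827, 0.0567]
tool_rot: [-1.574, -0.082, 0.052]
contact_force: [12.2, 1.8, -14.6]
finger_gap: 0.173
```

```bash
python3 -c "
from h import *
mv(*(rk(-142,-128)),51,4.8)"
```

```text
t 4.07 p [ 0.4922 -0.0827  0.0567] R [[0.996, 0.02, -0.085], [0.085, -0.003, 0.996], [0.019, -1.0, -0.005]] F [ 12.2   1.8 -14.6] g 0.173 j [-0.25  0.37  1.88  0.    0.87 -0.34]
heading 4.89 rotvec [0.005 0.001 0.019] offset now [-1.   5.7  1.3] after turn [-0.9  5.7  1.3] len 0.006
```

Emit:
jog_arm(deltas=[{"offset": [-0.004, 0, 0], "delta_rot": [0, 0, 0], "jaw": 0}, {"offset": [-0.002, 0, 0], "delta_rot": [0, 0, 0], "jaw": 0}])

```text
time: 4.23
eef_pos: [0.4926, -0.0826, 0.0567]
tool_rot: [-1.573, -0.089, 0.041]
contact_force: [2.1, 0.6, -5.0]
finger_gap: 0.169
```

Emit:
jog_arm(deltas=[{"offset": [0, 0, 0], "delta_rot": [0, 0, 0], "jaw": 1}, {"offset": [0, 0, 0], "delta_rot": [0, 0, 0], "jaw": 1}, {"offset": [0, 0, 0], "delta_rot": [0, 0, 0], "jaw": 1}, {"offset": [0, 0, 0], "delta_rot": [0, 0, 0], "jaw": 1}, {"offset": [0, 0, 0], "delta_rot": [0, 0, 0], "jaw": 1}, {"offset": [0, -0.03, 0], "delta_rot": [0, 0, 0], "jaw": 1}, {"offset": [0, -0.04, 0], "delta_rot": [0, 0, 0], "jaw": 1}, {"offset": [0, -0.04, 0], "delta_rot": [0, 0, 0], "jaw": 1}])

```text
time: 4.9
eef_pos: [0.4859, -0.0808, 0.163]
tool_rot: [-1.567, -0.076, 0.055]
contact_force: [1.2, 0.3, -0.3]
finger_gap: 1.0
```

```bash
python3 -c "
from h import *
mv(425,-221,165,24.5)"
```

```text
t 4.9 p [ 0.4859 -0.0808  0.163 ] R [[0.996, 0.013, -0.083], [0.083, 0.003, 0.997], [0.013, -1.0, 0.002]] F [ 1.2  0.3 -0.3] g 1.0 j [-0.26  0.23  1.75  0.01  1.15 -0.34]
heading 4.77 rotvec [ 0.    -0.344  0.013] offset now [ -72.3   -3.2 -134.7] after turn [-113.5   -2.  -102.4] len 0.153
```

Emit:
jog_arm(deltas=[{"offset": [0, 0, 0], "delta_rot": [0, -0.113, 0.004], "jaw": 1}, {"offset": [0, 0, 0], "delta_rot": [0, -0.113, 0.004], "jaw": 1}, {"offset": [0, 0, 0], "delta_rot": [0, -0.113, 0.004], "jaw": 1}, {"offset": [-0.028, 0, -0.025], "delta_rot": [0, 0, 0], "jaw": 1}, {"offset": [-0.028, 0, -0.025], "delta_rot": [0, 0, 0], "jaw": 1}, {"offset": [-0.028, 0, -0.025], "delta_rot": [0, 0, 0], "jaw": 1}, {"offset": [-0.026, 0, -0.022], "delta_rot": [0, 0, 0], "jaw": 1}, {"offset": [0, 0, 0], "delta_rot": [0, 0, 0], "jaw": 1}])

```text
time: 5.57
eef_pos: [0.4356, -0.2198, 0.1766]
tool_rot: [-1.556, -0.373, 0.334]
contact_force: [-1.8, -0.3, -0.5]
finger_gap: 1.001
```

Run:
```python
from h import *
snap('wrist','w2'); snap('top','top1')
mv(425,-221,40,24.5)
plates('top1',dict(N=(164,162,202,202),L2=(156,202,198,242),L3=(160,242,200,280),L4=(232,218,268,254),S=(270,222,302,258)))
im=cv2.imread('pics/top1.png')[140:280,150:480];cv2.imwrite('pics/v2.png',np.vstack([cv2.resize(im,(560,238)),cv2.resize(cv2.imread('pics/w2.png'),(560,420))[100:420]]))
```

```text
t 5.67 p [ 0.4369 -0.216   0.1764] R [[0.9, 0.028, -0.435], [0.436, -0.004, 0.9], [0.023, -1.0, -0.016]] F [-0.1  0.  -1. ] g 1.001 j [-0.55  0.2   1.75  0.01  1.16 -1.01]
heading 25.82 rotvec [0.016 0.023 0.024] offset now [-16.1 136.1   2.9] after turn [-12.9 136.4   0.4] len 0.137
N centre 606.7 348.3 size 79.6 79.9 ang 23.4 r 700
L2 centre 485.0 365.9 size 79.4 81.6 ang 44.5 r 608
L3 centre 367.4 355.7 size 80.0 80.6 ang 13.9 r 511
L4 centre 441.0 148.4 size 99.6 80.5 ang 77.1 r 465
S centre 424.8 26.4 size 49.0 80.5 ang 57.0 r 426
```

View pics/v2.png

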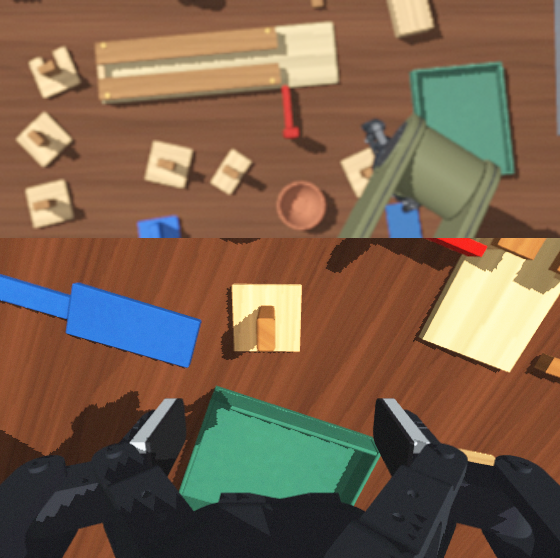

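Upper part: gate open with its knob at (291,133), and the lids unmoved. Lower (wrist) part: lid 5 is whole, square to the jaws, fin at (266,330).

Emit:
jog_arm(deltas=[{"offset": [-0.013, 0, 0.001], "delta_rot": [0.016, 0.023, 0.024], "jaw": 1}, {"offset": [0, 0.034, 0], "delta_rot": [0, 0, 0], "jaw": 1}, {"offset": [0, 0.034, 0], "delta_rot": [0, 0, 0], "jaw": 1}, {"offset": [0, 0.034, 0], "delta_rot": [0, 0, 0], "jaw": 1}, {"offset": [0, 0.032, 0], "delta_rot": [0, 0, 0], "jaw": 1}, {"offset": [0, 0, 0], "delta_rot": [0, 0, 0], "jaw": 1}])

```text
time: 6.17
eef_pos: [0.432, -0.217, 0.0425]
tool_rot: [-1.55, -0.345, 0.329]
contact_force: [-1.2, 0.5, -1.0]
finger_gap: 0.998
```

```bash
python3 -c "
from h import *
mv(425,-221,38,24.5)"
```

```text
t 6.17 p [ 0.432  -0.217   0.0425] R [[0.909, 0.011, -0.417], [0.417, -0.003, 0.909], [0.009, -1.0, -0.007]] F [-1.2  0.5 -1. ] g 0.998 j [-0.56  0.38  1.92  0.    0.83 -0.99]
heading 24.63 rotvec [0.007 0.002 0.009] offset now [-8.1  4.5 -0.7] after turn [-8.   4.5 -0.7] len 0.009
```

Emit:
jog_arm(deltas=[{"offset": [-0.007, 0.003, -0.001], "delta_rot": [0.006, 0.002, 0.009], "jaw": 0.6}, {"offset": [0, 0, 0], "delta_rot": [0, 0, 0], "jaw": 0}, {"offset": [0, 0, 0], "delta_rot": [0, 0, 0], "jaw": 0}, {"offset": [0, 0, 0], "delta_rot": [0, 0, 0], "jaw": 0}, {"offset": [0, 0, 0], "delta_rot": [0, 0, 0], "jaw": 0}, {"offset": [0, 0, 0], "delta_rot": [0, 0, 0], "jaw": 0}, {"offset": [0, 0, 0], "delta_rot": [0, 0, 0], "jaw": 0}, {"offset": [0, 0, 0], "delta_rot": [0, 0, 0], "jaw": 0}], newtons=60)

```text
time: 6.83
eef_pos: [0.4302, -0.2201, 0.0459]
tool_rot: [-1.551, -0.343, 0.335]
contact_force: [-0.2, -0.1, -2.5]
finger_gap: 0.171
```

Emit:
jog_arm(deltas=[{"offset": [0, -0.03, 0], "delta_rot": [0, 0, 0], "jaw": 0}, {"offset": [0, -0.03, 0], "delta_rot": [0, 0, 0], "jaw": 0}, {"offset": [0, -0.03, 0], "delta_rot": [0, 0, 0], "jaw": 0}, {"offset": [0, 0, 0], "delta_rot": [0, 0, 0], "jaw": 0}])

```text
time: 7.17
eef_pos: [0.4275, -0.2185, 0.1372]
tool_rot: [-1.545, -0.338, 0.337]
contact_force: [1.2, 0.1, -1.7]
finger_gap: 0.17
```

```bash
python3 -c "
from h import *
mv(*rk(0,-180),140,4.8)"
```

```text
t 7.17 p [ 0.4275 -0.2185  0.1372] R [[0.909, 0.001, -0.418], [0.418, -0.001, 0.909], [0.0, -1.0, -0.001]] F [ 1.2  0.1 -1.7] g 0.17 j [-0.56  0.25  1.8  -0.    1.09 -0.99]
heading 24.68 rotvec [0.001 0.347 0.001] offset now [231.   -2.7   0.7] after turn [217.   -2.8  79.2] len 0.231
```

Emit:
jog_arm(deltas=[{"offset": [0, 0, 0], "delta_rot": [0, 0.115, 0], "jaw": 0}, {"offset": [0, 0, 0], "delta_rot": [0, 0.115, 0], "jaw": 0}, {"offset": [0, 0, 0], "delta_rot": [0, 0.115, 0], "jaw": 0}, {"offset": [0.036, 0, 0.013], "delta_rot": [0, 0, 0], "jaw": 0}, {"offset": [0.036, 0, 0.013], "delta_rot": [0, 0, 0], "jaw": 0}, {"offset": [0.036, 0, 0.013], "delta_rot": [0, 0, 0], "jaw": 0}, {"offset": [0.036, 0, 0.013], "delta_rot": [0, 0, 0], "jaw": 0}, {"offset": [0.036, 0, 0.013], "delta_rot": [0, 0, 0], "jaw": 0}, {"offset": [0.034, 0, 0.013], "delta_rot": [0, 0, 0], "jaw": 0}, {"offset": [0, 0, 0], "delta_rot": [0, 0, 0], "jaw": 0}])

```text
time: 8.0
eef_pos: [0.6385, -0.1226, 0.1319]
tool_rot: [-1.57, -0.044, 0.048]
contact_force: [-0.0, -0.1, -2.0]
finger_gap: 0.168
```

```bash
python3 -c "
from h import *
mv(*rk(0,-180),70,4.8)"
```

```text
t 8.0 p [ 0.6385 -0.1226  0.1319] R [[0.998, -0.002, -0.059], [0.059, 0.0, 0.998], [-0.002, -1.0, 0.0]] F [-0.  -0.1 -2. ] g 0.168 j [-0.25  0.47  1.44 -0.    1.23 -0.31]
heading 3.35 rotvec [-0.    -0.025 -0.002] offset now [-1.3 61.9  1.3] after turn [-1.4 61.9  1.4] len 0.062
```

Emit:
jog_arm(deltas=[{"offset": [-0.001, 0.03, 0.001], "delta_rot": [0, -0.025, 0], "jaw": 0}, {"offset": [0, 0.03, 0], "delta_rot": [0, 0, 0], "jaw": 0}, {"offset": [0, 0, 0], "delta_rot": [0, 0, 0], "jaw": 0}])

```text
time: 8.25
eef_pos: [0.6415, -0.1197, 0.0689]
tool_rot: [-1.57, -0.071, 0.069]
contact_force: [-2.1, 0.6, -4.4]
finger_gap: 0.169
```

Run:
```python
from h import *
mv(*rk(0,-180),58,4.8)
snap('wrist','w3')
```

```text
t 8.25 p [ 0.6415 -0.1197  0.0689] R [[0.996, 0.002, -0.089], [0.089, -0.0, 0.996], [0.002, -1.0, -0.0]] F [-2.1  0.6 -4.4] g 0.169 j [-0.25  0.54  1.51  0.    1.09 -0.34]
heading 5.1 rotvec [0.    0.005 0.002] offset now [-4.6 10.9 -1.2] after turn [-4.6 10.9 -1.3] len 0.012
```

View pics/w3.png

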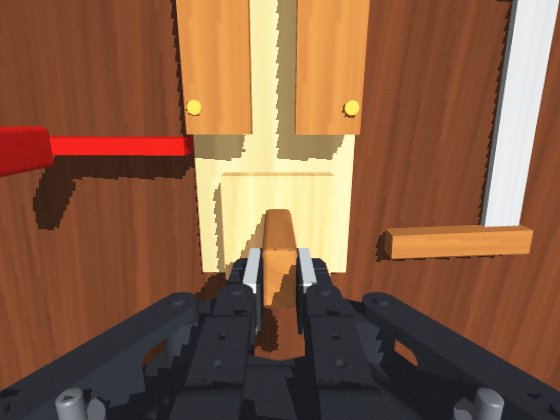

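Emit:
jog_arm(deltas=[{"offset": [-0.004, 0.011, 0], "delta_rot": [0, 0.005, 0.002], "jaw": 0}, {"offset": [0, 0, 0.01], "delta_rot": [0, 0, 0], "jaw": 0}, {"offset": [0, 0, 0.02], "delta_rot": [0, 0, 0], "jaw": 0}])

```text
time: 8.55
eef_pos: [0.6367, -0.0942, 0.061]
tool_rot: [-1.574, -0.065, 0.059]
contact_force: [3.7, -5.7, 4.8]
finger_gap: 0.172
```

Run:
```python
from h import *
mv(*rk(0,-130),58,4.8)
```

```text
t 8.55 p [ 0.6367 -0.0942  0.061 ] R [[0.997, 0.004, -0.079], [0.079, -0.004, 0.997], [0.004, -1.0, -0.004]] F [ 3.7 -5.7  4.8] g 0.172 j [-0.21  0.53  1.54 -0.    1.06 -0.29]
heading 4.51 rotvec [ 0.004 -0.005  0.004] offset now [-2.   2.9 22.9] after turn [-1.9  3.  22.9] len 0.023
```

Emit:
jog_arm(deltas=[{"offset": [-0.002, -0.0015, 0.01], "delta_rot": [0.003, -0.005, 0.004], "jaw": 0}, {"offset": [0, 0, 0.02], "delta_rot": [0, 0, 0], "jaw": 0}, {"offset": [0, 0, 0.02], "delta_rot": [0, 0, 0], "jaw": 0}])

```text
time: 8.8
eef_pos: [0.6326, -0.0523, 0.0658]
tool_rot: [-1.587, -0.072, 0.061]
contact_force: [2.2, -9.9, -19.8]
finger_gap: 0.17
```

Run:
```python
from h import *
mv(*rk(0,158),60,4.8)
```

```text
t 8.8 p [ 0.6326 -0.0523  0.0658] R [[0.996, 0.008, -0.084], [0.085, -0.017, 0.996], [0.006, -1.0, -0.018]] F [  2.2  -9.9 -19.8] g 0.17 j [-0.14  0.51  1.56 -0.02  1.06 -0.22]
heading 4.85 rotvec [0.018 0.001 0.006] offset now [ -1.1   1.1 268.9] after turn [ -1.3   5.8 268.8] len 0.269
```

Emit:
jog_arm(deltas=[{"offset": [-0.001, 0.004, 0], "delta_rot": [0.017, 0, 0.005], "jaw": 0}, {"offset": [0, 0, 0.02], "delta_rot": [0, 0, 0], "jaw": 0}, {"offset": [0, 0.0005, 0.03], "delta_rot": [0, 0, 0], "jaw": 0}])

```text
time: 9.05
eef_pos: [0.6278, -0.0134, 0.0587]
tool_rot: [-1.587, -0.072, 0.068]
contact_force: [13.3, -38.0, -47.3]
finger_gap: 0.152
```

Run:
```python
from h import *
mv(*rk(0,158),63,4.8)
```

```text
t 9.05 p [ 0.6278 -0.0134  0.0587] R [[0.996, 0.004, -0.089], [0.089, -0.018, 0.996], [0.002, -1.0, -0.018]] F [ 13.3 -38.  -47.3] g 0.152 j [-0.08  0.52  1.58 -0.02  1.04 -0.16]
heading 5.09 rotvec [0.018 0.005 0.002] offset now [  1.3  -8.3 229.6] after turn [ 2.000e-01 -4.300e+00  2.297e+02] len 0.23
```

Run:
```python
from h import *
snap('wrist','w4');snap('scene','s1')
a=cv2.resize(cv2.imread('pics/w4.png'),(400,300)); b=cv2.imread('pics/s1.png')
p=toP(load('s1'),[.63,-.03,.05]).astype(int);print(p)
b=cv2.resize(b[max(p[1]-60,0):p[1]+60,p[0]-80:p[0]+80],(400,300),interpolation=cv2.INTER_CUBIC)
cv2.imwrite('pics/v4.png',np.hstack([cv2.resize(a,(400,300)),b]));st()
```

```text
[288 251]
t 9.15 p [ 0.6272 -0.0084  0.0589] R [[0.996, 0.002, -0.09], [0.09, -0.012, 0.996], [0.001, -1.0, -0.012]] F [  5.2 -13.9 -16.6] g 0.102 j [-0.07  0.52  1.58 -0.01  1.04 -0.16]
```

View pics/v4.png

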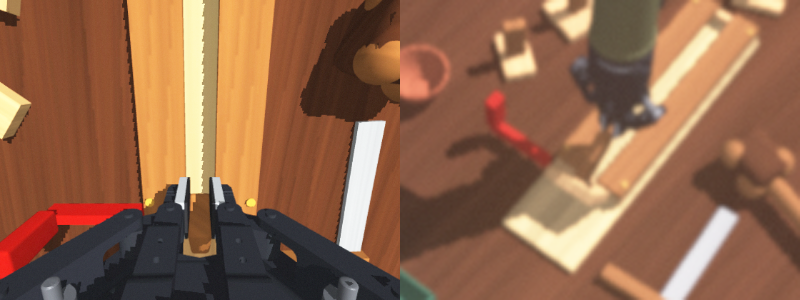

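The grip slipped off: the lid was left at the mouth while the jaws slid on ahead of its fin. I'll open, rise, step back and look.

Emit:
jog_arm(deltas=[{"offset": [0, 0, 0], "delta_rot": [0, 0, 0], "jaw": 1}, {"offset": [0, 0, 0], "delta_rot": [0, 0, 0], "jaw": 1}, {"offset": [0, 0, 0], "delta_rot": [0, 0, 0], "jaw": 1}, {"offset": [0, 0, 0], "delta_rot": [0, 0, 0], "jaw": 1}, {"offset": [0, -0.04, 0], "delta_rot": [0.012, 0, 0], "jaw": 1}, {"offset": [0, -0.04, 0], "delta_rot": [0, 0, 0], "jaw": 1}, {"offset": [0, 0, -0.04], "delta_rot": [0, 0, 0], "jaw": 1}, {"offset": [0, 0, -0.04], "delta_rot": [0, 0, 0], "jaw": 1}, {"offset": [0, 0, -0.04], "delta_rot": [0, 0, 0], "jaw": 1}, {"offset": [0, 0, 0], "delta_rot": [0, 0, 0], "jaw": 1}])

```text
time: 9.98
eef_pos: [0.6421, -0.1286, 0.1519]
tool_rot: [-1.565, -0.088, 0.065]
contact_force: [0.8, 1.1, -0.1]
finger_gap: 0.999
```

Run:
```python
from h import *
mv(*rk(0,-140),120,4.8)
snap('wrist','w5')
```

```text
t 9.98 p [ 0.6421 -0.1286  0.1519] R [[0.995, 0.015, -0.097], [0.097, 0.005, 0.995], [0.015, -1.0, 0.004]] F [ 0.8  1.1 -0.1] g 0.999 j [-0.27  0.45  1.42  0.01  1.25 -0.37]
heading 5.56 rotvec [-0.004  0.013  0.015] offset now [-4.2 32.1 47.5] after turn [-4.4 31.9 47.6] len 0.057
```

View pics/w5.png

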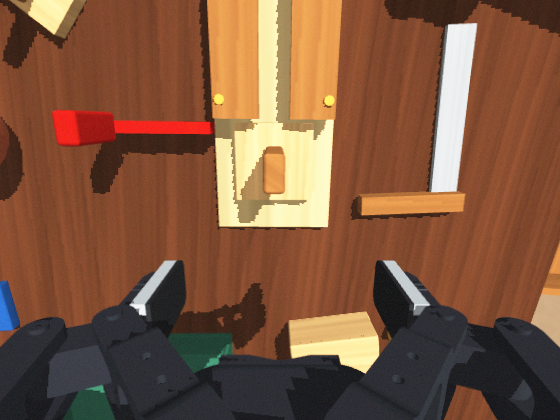

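Lid now lies flat on the apron: plate u 235–314, v 122–199, fin top ~(274,175), in line with the slot. It was carried too high and met the batten's end. I'll regrasp lower and keep it low.

Run:
```python
from h import *
c=load('w5')
f=toW(c,(274.5,175),.09)*1000;a=toW(c,(274.5,199.5),.024)*1000;b=toW(c,(274.5,122),.024)*1000
print(f,a,b,(a+b)/2)
for p in(a,b,f):
    t=np.radians(RY);d=p[:2]-RO;print(d@[np.cos(t),np.sin(t)],d@[-np.sin(t),np.cos(t)])
mv(*((a+b)[:2]/2),47,4.8)
```

```text
[636.16565935 -98.2633192   90.        ] [ 639.41951677 -132.76974716   24.        ] [632.94463294 -62.61649465  24.        ] [636.18207485 -97.69312091  24.        ]
1.3952230570828483 -191.5583184018953
0.8133204292583525 -121.10929890880486
1.0402008474686308 -156.90063357253382
t 10.03 p [ 0.6418 -0.1253  0.1523] R [[0.995, 0.014, -0.097], [0.097, 0.009, 0.995], [0.015, -1.0, 0.007]] F [0.6 0.9 0.6] g 1.001 j [-0.26  0.45  1.42  0.01  1.25 -0.37]
heading 5.55 rotvec [-0.007  0.013  0.015] offset now [ -4.5 105.4  27.2] after turn [ -3.3 105.3  28. ] len 0.109
```

Emit:
jog_arm(deltas=[{"offset": [-0.004, 0.005, 0.027], "delta_rot": [-0.006, 0.013, 0.015], "jaw": 1}, {"offset": [0, 0.035, 0], "delta_rot": [0, 0, 0], "jaw": 1}, {"offset": [0, 0.035, 0], "delta_rot": [0, 0, 0], "jaw": 1}, {"offset": [0, 0.03, 0], "delta_rot": [0, 0, 0], "jaw": 1}, {"offset": [0, 0, 0], "delta_rot": [0, 0, 0], "jaw": 1}])

```text
time: 10.45
eef_pos: [0.6404, -0.0959, 0.0535]
tool_rot: [-1.567, -0.075, 0.049]
contact_force: [-1.5, 0.5, 0.3]
finger_gap: 1.0
```

Run:
```python
from h import *
mv(636.2,-98,47,4.8)
```

```text
t 10.45 p [ 0.6404 -0.0959  0.0535] R [[0.997, 0.016, -0.079], [0.079, 0.004, 0.997], [0.016, -1.0, 0.002]] F [-1.5  0.5  0.3] g 1.0 j [-0.22  0.54  1.55  0.01  1.04 -0.3 ]
heading 4.5 rotvec [-0.002 -0.005  0.016] offset now [-4.4  6.5 -1.8] after turn [-4.3  6.5 -1.8] len 0.008
```

Emit:
jog_arm(deltas=[{"offset": [-0.004, 0.006, -0.002], "delta_rot": [-0.002, -0.005, 0.015], "jaw": 0.8}, {"offset": [0, 0.002, 0], "delta_rot": [0, 0, 0], "jaw": 0}, {"offset": [0, 0, 0], "delta_rot": [0, 0, 0], "jaw": 0}, {"offset": [0, 0, 0], "delta_rot": [0, 0, 0], "jaw": 0}, {"offset": [0, 0, 0], "delta_rot": [0, 0, 0], "jaw": 0}, {"offset": [0, 0, 0], "delta_rot": [0, 0, 0], "jaw": 0}, {"offset": [0, 0, 0], "delta_rot": [0, 0, 0], "jaw": 0}], newtons=80)

```text
time: 11.03
eef_pos: [0.6394, -0.0963, 0.0524]
tool_rot: [-1.57, -0.073, 0.061]
contact_force: [0.5, -0.2, -2.1]
finger_gap: 0.168
```

Run:
```python
from h import *
mv(*rk(0,-130),49,4.8)
```

```text
t 11.03 p [ 0.6394 -0.0963  0.0524] R [[0.996, 0.008, -0.086], [0.086, 0.0, 0.996], [0.008, -1.0, -0.0]] F [ 0.5 -0.2 -2.1] g 0.168 j [-0.22  0.54  1.55  0.    1.05 -0.3 ]
heading 4.92 rotvec [0.    0.002 0.008] offset now [-4.4  3.4 25.2] after turn [-4.5  3.4 25.2] len 0.026
```

Emit:
jog_arm(deltas=[{"offset": [-0.003, 0.003, 0], "delta_rot": [0, 0.002, 0.007], "jaw": 0}, {"offset": [0, 0.001, 0], "delta_rot": [0, 0, 0], "jaw": 0}])

```text
time: 11.2
eef_pos: [0.6379, -0.0969, 0.0508]
tool_rot: [-1.571, -0.069, 0.062]
contact_force: [-2.2, 0.7, 5.3]
finger_gap: 0.166
```

Run:
```python
from h import *
mv(*rk(0,-130),49,4.8)
```

```text
t 11.2 p [ 0.6379 -0.0969  0.0508] R [[0.997, 0.004, -0.083], [0.083, -0.001, 0.997], [0.004, -1.0, -0.001]] F [-2.2  0.7  5.3] g 0.166 j [-0.22  0.55  1.55  0.    1.04 -0.3 ]
heading 4.76 rotvec [ 0.001 -0.001  0.004] offset now [-2.9  1.8 25.7] after turn [-2.9  1.8 25.7] len 0.026
```

Emit:
jog_arm(deltas=[{"offset": [-0.002, 0, 0.01], "delta_rot": [0, 0, 0.003], "jaw": 0}, {"offset": [0, 0, 0.015], "delta_rot": [0, 0, 0], "jaw": 0}, {"offset": [0, 0.0, 0.02], "delta_rot": [0, 0, 0], "jaw": 0}, {"offset": [0, 0.0, 0.02], "delta_rot": [0, 0, 0], "jaw": 0}])

```text
time: 11.53
eef_pos: [0.6308, -0.0336, 0.051]
tool_rot: [-1.574, -0.062, 0.058]
contact_force: [0.3, -3.0, 1.0]
finger_gap: 0.166
```

Run:
```python
from h import *
mv(*rk(0,158),51,4.8)
```

```text
t 11.53 p [ 0.6308 -0.0336  0.051 ] R [[0.997, 0.003, -0.076], [0.076, -0.004, 0.997], [0.003, -1.0, -0.004]] F [ 0.3 -3.   1. ] g 0.166 j [-0.12  0.53  1.58 -0.    1.03 -0.19]
heading 4.38 rotvec [ 0.004 -0.007  0.003] offset now [ -3.  -1. 250.] after turn [ -1.2  -0.  250. ] len 0.25
```

Sliding in well. On to the end in two steps.

Emit:
jog_arm(deltas=[{"offset": [-0.001, 0, 0.025], "delta_rot": [0.003, -0.007, 0.003], "jaw": 0}, {"offset": [0, 0, 0.025], "delta_rot": [0, 0, 0], "jaw": 0}, {"offset": [0, 0, 0.025], "delta_rot": [0, 0, 0], "jaw": 0}, {"offset": [0, 0, 0.025], "delta_rot": [0, 0, 0], "jaw": 0}, {"offset": [0, 0, 0.025], "delta_rot": [0, 0, 0], "jaw": 0}])

```text
time: 11.95
eef_pos: [0.6184, 0.0977, 0.0511]
tool_rot: [-1.574, -0.066, 0.063]
contact_force: [0.9, -3.0, 1.8]
finger_gap: 0.164
```

Run:
```python
from h import *
mv(*rk(0,158),51,4.8)
```

```text
t 11.95 p [0.6184 0.0977 0.0511] R [[0.997, 0.002, -0.082], [0.082, -0.005, 0.997], [0.001, -1.0, -0.005]] F [ 0.9 -3.   1.8] g 0.164 j [ 0.09  0.52  1.59 -0.01  1.03  0.01]
heading 4.71 rotvec [ 0.005 -0.002  0.001] offset now [ 1.000e-01 -5.000e-01  1.181e+02] after turn [3.000e-01 1.000e-01 1.181e+02] len 0.118
```

Emit:
jog_arm(deltas=[{"offset": [0, 0, 0.025], "delta_rot": [0.005, 0, 0], "jaw": 0}, {"offset": [0, 0, 0.025], "delta_rot": [0, 0, 0], "jaw": 0}, {"offset": [0, 0, 0.025], "delta_rot": [0, 0, 0], "jaw": 0}, {"offset": [0, 0, 0.022], "delta_rot": [0, 0, 0], "jaw": 0}, {"offset": [0, 0, 0.012], "delta_rot": [0, 0, 0], "jaw": 0}])

```text
time: 12.37
eef_pos: [0.6058, 0.218, 0.0509]
tool_rot: [-1.57, -0.07, 0.066]
contact_force: [2.8, -1.9, -1.5]
finger_gap: 0.167
```

Run:
```python
from h import *
mv(*rk(0,158),51,4.8)
```

```text
t 12.37 p [0.6058 0.218  0.0509] R [[0.996, 0.003, -0.087], [0.087, -0.001, 0.996], [0.003, -1.0, -0.001]] F [ 2.8 -1.9 -1.5] g 0.167 j [ 0.28  0.54  1.55 -0.    1.05  0.19]
heading 4.97 rotvec [0.001 0.003 0.003] offset now [ 2.7 -0.1 -2.8] after turn [ 2.7 -0.1 -2.8] len 0.004
```

Emit:
jog_arm(deltas=[{"offset": [0, 0, 0], "delta_rot": [0, 0, 0], "jaw": 1}, {"offset": [0, 0, 0], "delta_rot": [0, 0, 0], "jaw": 1}, {"offset": [0, 0, 0], "delta_rot": [0, 0, 0], "jaw": 1}, {"offset": [0, 0, 0], "delta_rot": [0, 0, 0], "jaw": 1}, {"offset": [0, 0, 0], "delta_rot": [0, 0, 0], "jaw": 1}, {"offset": [0, -0.035, 0], "delta_rot": [0, 0, 0], "jaw": 1}, {"offset": [0, -0.04, 0], "delta_rot": [0, 0, 0], "jaw": 1}, {"offset": [0, 0, 0], "delta_rot": [0, 0, 0], "jaw": 1}])

```text
time: 13.03
eef_pos: [0.6008, 0.2164, 0.1241]
tool_rot: [-1.573, -0.06, 0.075]
contact_force: [1.2, 0.7, 1.0]
finger_gap: 0.998
```

Run:
```python
from h import *
mv(606.2,346.9,130,24)
```

```text
t 13.03 p [0.6008 0.2164 0.1241] R [[0.996, -0.01, -0.086], [0.086, -0.004, 0.996], [-0.01, -1.0, -0.003]] F [1.2 0.7 1. ] g 0.998 j [ 0.28  0.47  1.47 -0.    1.21  0.19]
heading 4.94 rotvec [ 0.001 -0.333 -0.01 ] offset now [ 16.6  -6.4 129.5] after turn [ 58.   -5.9 117. ] len 0.131
```

Emit:
jog_arm(deltas=[{"offset": [0, -0.005, 0], "delta_rot": [0, -0.111, -0.003], "jaw": 1}, {"offset": [0, 0, 0], "delta_rot": [0, -0.111, -0.003], "jaw": 1}, {"offset": [0, 0, 0], "delta_rot": [0, -0.111, -0.003], "jaw": 1}, {"offset": [0.0145, 0, 0.029], "delta_rot": [0, 0, 0], "jaw": 1}, {"offset": [0.0145, 0, 0.029], "delta_rot": [0, 0, 0], "jaw": 1}, {"offset": [0.0145, 0, 0.029], "delta_rot": [0, 0, 0], "jaw": 1}, {"offset": [0.0145, 0, 0.029], "delta_rot": [0, 0, 0], "jaw": 1}, {"offset": [0, 0, 0], "delta_rot": [0, 0, 0], "jaw": 1}])

```text
time: 13.7
eef_pos: [0.6119, 0.3378, 0.1345]
tool_rot: [-1.548, -0.333, 0.32]
contact_force: [0.3, -0.6, -0.5]
finger_gap: 0.995
```

Run:
```python
from h import *
snap('top','top2')
plates('top2',dict(N=(164,162,202,202),L2=(156,202,198,242),L3=(160,242,200,280),L4=(232,218,268,254),S=(270,222,302,258)))
mv(606.2,346.9,38,24)
```

```text
N centre 612.3 335.4 size 80.3 50.7 ang 21.8 r 698
L2 centre 493.6 383.5 size 105.2 103.6 ang 9.7 r 625
L3 centre 364.1 359.6 size 116.8 106.2 ang 0.6 r 512
L4 centre 439.5 150.1 size 101.6 77.5 ang 77.2 r 464
S centre 423.7 26.2 size 42.8 74.4 ang 56.7 r 425
t 13.75 p [0.6117 0.3348 0.1343] R [[0.915, 0.008, -0.404], [0.404, -0.003, 0.915], [0.006, -1.0, -0.006]] F [ 0.1 -1.   0.1] g 0.999 j [ 0.44  0.53  1.33 -0.01  1.27  0.03]
heading 23.84 rotvec [ 0.006 -0.003  0.006] offset now [-0.7 96.2 13.9] after turn [-0.1 96.3 13.3] len 0.097
```

```bash
cat >> h.py <<'E'
def wchk(x,y,fn='wc'):
    c=snap('wrist',fn);p=toP(c,[x/1000,y/1000,.014]).astype(int);q=np.array([toP(c,[(x+a)/1000,(y+b)/1000,.014]) for a in(-60,60) for b in(-60,60)])
    x0,y0=np.maximum(q.min(0),0).astype(int);x1,y1=np.minimum(q.max(0),[560,420]).astype(int);y1=min(y1,300)
    print('box',x0,y0,x1,y1,'exp',p);plates(fn,{'w':(x0,y0,x1,y1)})
E
python3 - <<'E'
from h import *
wchk(606,347,'wN')
E
```

```text
box 193 88 368 261 exp [278 181]
w centre 605.3 348.4 size 71.2 71.5 ang 23.4 r 698
```

Emit:
jog_arm(deltas=[{"offset": [0, 0.03, 0.014], "delta_rot": [0.006, 0.004, 0.006], "jaw": 1}, {"offset": [0, 0.034, 0], "delta_rot": [0, 0, 0], "jaw": 1}, {"offset": [0, 0.032, 0], "delta_rot": [0, 0, 0], "jaw": 1}, {"offset": [0, 0, 0], "delta_rot": [0, 0, 0], "jaw": 1}])

```text
time: 14.13
eef_pos: [0.6098, 0.3401, 0.0395]
tool_rot: [-1.55, -0.323, 0.314]
contact_force: [-0.7, -0.5, -0.6]
finger_gap: 0.998
```

Run:
```python
from h import *
mv(605.3,348.4,38,23.5)
```

```text
t 14.13 p [0.6098 0.3401 0.0395] R [[0.919, 0.006, -0.394], [0.395, -0.001, 0.919], [0.005, -1.0, -0.003]] F [-0.7 -0.5 -0.6] g 0.998 j [ 0.45  0.62  1.43 -0.    1.09  0.05]
heading 23.24 rotvec [ 0.003 -0.005  0.005] offset now [-0.9  1.4  9.5] after turn [-0.8  1.5  9.5] len 0.01
```

Emit:
jog_arm(deltas=[{"offset": [-0.001, 0.001, 0.009], "delta_rot": [0, 0, 0.005], "jaw": 0.8}, {"offset": [0, 0.001, 0], "delta_rot": [0, 0, 0], "jaw": 0}, {"offset": [0, 0, 0], "delta_rot": [0, 0, 0], "jaw": 0}, {"offset": [0, 0, 0], "delta_rot": [0, 0, 0], "jaw": 0}, {"offset": [0, 0, 0], "delta_rot": [0, 0, 0], "jaw": 0}, {"offset": [0, 0, 0], "delta_rot": [0, 0, 0], "jaw": 0}, {"offset": [0, 0, 0], "delta_rot": [0, 0, 0], "jaw": 0}])

```text
time: 14.72
eef_pos: [0.6089, 0.3448, 0.0446]
tool_rot: [-1.551, -0.319, 0.309]
contact_force: [1.5, 0.3, -1.6]
finger_gap: 0.158
```

Emit:
jog_arm(deltas=[{"offset": [0, -0.04, 0], "delta_rot": [0, 0, 0], "jaw": 0}, {"offset": [0, -0.04, 0], "delta_rot": [0, 0, 0], "jaw": 0}, {"offset": [0, -0.04, 0], "delta_rot": [0, 0, 0], "jaw": 0}, {"offset": [0, -0.04, 0], "delta_rot": [0, 0, 0], "jaw": 0}, {"offset": [0, 0, 0], "delta_rot": [0, 0.11, 0], "jaw": 0}, {"offset": [0, 0, 0], "delta_rot": [0, 0.11, 0], "jaw": 0}, {"offset": [0, 0, 0], "delta_rot": [0, 0.11, 0], "jaw": 0}])

```text
time: 15.3
eef_pos: [0.6061, 0.3446, 0.2116]
tool_rot: [-1.574, -0.05, 0.044]
contact_force: [0.2, 0.1, -2.5]
finger_gap: 0.162
```

Run:
```python
from h import *
mv(557,-386,200,5)
```

```text
t 15.3 p [0.6061 0.3446 0.2116] R [[0.998, 0.004, -0.06], [0.06, -0.003, 0.998], [0.004, -1.0, -0.004]] F [ 0.2  0.1 -2.5] g 0.162 j [ 0.46  0.48  1.23 -0.    1.44  0.4 ]
heading 3.41 rotvec [ 0.004 -0.028  0.004] offset now [ -92.6   13.9 -726.3] after turn [-112.6   11.6 -723.5] len 0.732
```

Emit:
jog_arm(deltas=[{"offset": [-0.006, 0, -0.04], "delta_rot": [0, -0.007, 0], "jaw": 0}, {"offset": [-0.006, 0, -0.04], "delta_rot": [0, -0.007, 0], "jaw": 0}, {"offset": [-0.006, 0, -0.04], "delta_rot": [0, -0.007, 0], "jaw": 0}, {"offset": [-0.006, 0, -0.04], "delta_rot": [0, -0.007, 0], "jaw": 0}, {"offset": [-0.006, 0, -0.04], "delta_rot": [0, 0, 0], "jaw": 0}, {"offset": [-0.006, 0, -0.04], "delta_rot": [0, 0, 0], "jaw": 0}, {"offset": [-0.006, 0, -0.04], "delta_rot": [0, 0, 0], "jaw": 0}, {"offset": [-0.006, 0, -0.04], "delta_rot": [0, 0, 0], "jaw": 0}, {"offset": [-0.006, 0, -0.04], "delta_rot": [0, 0, 0], "jaw": 0}, {"offset": [-0.006, 0, -0.04], "delta_rot": [0, 0, 0], "jaw": 0}, {"offset": [-0.006, 0, -0.04], "delta_rot": [0, 0, 0], "jaw": 0}, {"offset": [-0.006, 0, -0.04], "delta_rot": [0, 0, 0], "jaw": 0}])

```text
time: 16.3
eef_pos: [0.5712, -0.1432, 0.2126]
tool_rot: [-1.566, -0.088, 0.07]
contact_force: [0.0, -0.4, -2.3]
finger_gap: 0.164
```

Emit:
jog_arm(deltas=[{"offset": [-0.006, 0, -0.04], "delta_rot": [0, 0, 0], "jaw": 0}, {"offset": [-0.006, 0, -0.04], "delta_rot": [0, 0, 0], "jaw": 0}, {"offset": [-0.006, 0, -0.04], "delta_rot": [0, 0, 0], "jaw": 0}, {"offset": [-0.006, 0, -0.04], "delta_rot": [0, 0, 0], "jaw": 0}, {"offset": [-0.006, 0, -0.04], "delta_rot": [0, 0, 0], "jaw": 0}, {"offset": [0, 0, 0], "delta_rot": [0, 0, 0], "jaw": 0}])

```text
time: 16.8
eef_pos: [0.5571, -0.3602, 0.2124]
tool_rot: [-1.573, -0.085, 0.065]
contact_force: [-0.1, 0.2, -2.3]
finger_gap: 0.161
```

Run:
```python
from h import *
mv(557,-386,120,5)
```

```text
t 16.8 p [ 0.5571 -0.3602  0.2124] R [[0.995, 0.013, -0.095], [0.095, -0.003, 0.995], [0.013, -1.0, -0.004]] F [-0.1  0.2 -2.3] g 0.161 j [-0.64  0.42  1.32  0.01  1.39 -0.74]
heading 5.46 rotvec [0.004 0.008 0.013] offset now [ -3.7  92.4 -25.4] after turn [ -2.3  92.4 -25.7] len 0.096
```

Emit:
jog_arm(deltas=[{"offset": [-0.003, 0.03, -0.026], "delta_rot": [0.004, 0.008, 0.013], "jaw": 0}, {"offset": [0, 0.04, 0], "delta_rot": [0, 0, 0], "jaw": 0}, {"offset": [0, 0.04, 0], "delta_rot": [0, 0, 0], "jaw": 0}, {"offset": [0, 0.035, 0], "delta_rot": [0, 0, 0], "jaw": 0}, {"offset": [0, 0, 0], "delta_rot": [0, 0, 0], "jaw": 0}])

```text
time: 17.22
eef_pos: [0.5593, -0.3921, 0.0711]
tool_rot: [-1.579, -0.069, 0.055]
contact_force: [-2.1, 0.9, -3.4]
finger_gap: 0.163
```

Run:
```python
from h import *
mv(557,-386,52,5)
```

```text
t 17.22 p [ 0.5593 -0.3921  0.0711] R [[0.997, 0.01, -0.079], [0.079, -0.009, 0.997], [0.009, -1.0, -0.009]] F [-2.1  0.9 -3.4] g 0.163 j [-0.67  0.56  1.44 -0.    1.12 -0.75]
heading 4.54 rotvec [ 0.009 -0.008  0.009] offset now [-2.  19.   6.4] after turn [-1.8 19.1  6.2] len 0.02
```

Emit:
jog_arm(deltas=[{"offset": [-0.002, 0.019, 0.006], "delta_rot": [0.008, 0, 0.009], "jaw": 0}, {"offset": [0, 0.002, 0], "delta_rot": [0, 0, 0], "jaw": 0}, {"offset": [0, 0, 0], "delta_rot": [0, 0, 0], "jaw": 1}, {"offset": [0, 0, 0], "delta_rot": [0, 0, 0], "jaw": 1}, {"offset": [0, 0, 0], "delta_rot": [0, 0, 0], "jaw": 1}, {"offset": [0, 0, 0], "delta_rot": [0, 0, 0], "jaw": 1}, {"offset": [0, 0, 0], "delta_rot": [0, 0, 0], "jaw": 1}, {"offset": [0, -0.03, 0], "delta_rot": [0, 0, 0], "jaw": 1}, {"offset": [0, -0.04, 0], "delta_rot": [0, 0, 0], "jaw": 1}, {"offset": [0, -0.04, 0], "delta_rot": [0, 0, 0], "jaw": 1}])

```text
time: 18.05
eef_pos: [0.557, -0.3848, 0.1669]
tool_rot: [-1.57, -0.062, 0.065]
contact_force: [0.6, -0.3, 0.3]
finger_gap: 0.999
```

Run:
```python
from h import *
mv(424,24,165,-35)
```

```text
t 18.05 p [ 0.557  -0.3848  0.1669] R [[0.997, -0.002, -0.081], [0.081, -0.001, 0.997], [-0.002, -1.0, -0.0]] F [ 0.6 -0.3  0.3] g 0.999 j [-0.67  0.48  1.34 -0.    1.33 -0.75]
heading 4.62 rotvec [ 0.001  0.692 -0.001] offset now [-99.6   1.9 418.2] after turn [-343.5    1.9  258.6] len 0.43
```

Emit:
jog_arm(deltas=[{"offset": [0, 0, 0], "delta_rot": [0, 0.113, 0], "jaw": 1}, {"offset": [0, 0, 0], "delta_rot": [0, 0.113, 0], "jaw": 1}, {"offset": [0, 0, 0], "delta_rot": [0, 0.113, 0], "jaw": 1}, {"offset": [0, 0, 0], "delta_rot": [0, 0.113, 0], "jaw": 1}, {"offset": [0, 0, 0], "delta_rot": [0, 0.113, 0], "jaw": 1}, {"offset": [0, 0, 0], "delta_rot": [0, 0.113, 0], "jaw": 1}])

```text
time: 18.55
eef_pos: [0.5661, -0.3919, 0.1924]
tool_rot: [-1.53, 0.462, -0.521]
contact_force: [0.2, 0.3, 0.5]
finger_gap: 0.999
```

Emit:
jog_arm(deltas=[{"offset": [-0.031, 0, 0.023], "delta_rot": [0, 0, 0], "jaw": 1}, {"offset": [-0.031, 0, 0.023], "delta_rot": [0, 0, 0], "jaw": 1}, {"offset": [-0.031, 0, 0.023], "delta_rot": [0, 0, 0], "jaw": 1}, {"offset": [-0.031, 0, 0.023], "delta_rot": [0, 0, 0], "jaw": 1}, {"offset": [-0.031, 0, 0.023], "delta_rot": [0, 0, 0], "jaw": 1}, {"offset": [-0.031, 0, 0.023], "delta_rot": [0, 0, 0], "jaw": 1}, {"offset": [-0.031, 0, 0.023], "delta_rot": [0, 0, 0], "jaw": 1}, {"offset": [-0.031, 0, 0.023], "delta_rot": [0, 0, 0], "jaw": 1}, {"offset": [-0.031, 0, 0.023], "delta_rot": [0, 0, 0], "jaw": 1}, {"offset": [-0.031, 0, 0.023], "delta_rot": [0, 0, 0], "jaw": 1}, {"offset": [0, 0, 0], "delta_rot": [0, 0, 0], "jaw": 1}])

```text
time: 19.47
eef_pos: [0.4544, -0.0164, 0.1877]
tool_rot: [-1.53, 0.446, -0.56]
contact_force: [-0.3, 0.1, -0.4]
finger_gap: 0.997
```

Run:
```python
from h import *
wchk(424,24,'wS'); mv(424,24,38,-34.5)
```

```text
box 137 87 300 247 exp [221 173]
w centre 421.8 22.4 size 51.3 71.9 ang 56.8 r 422
t 19.52 p [ 0.4563 -0.0188  0.1884] R [[0.799, 0.065, 0.598], [-0.596, -0.043, 0.802], [0.077, -0.997, 0.005]] F [ 0.5 -0.2  0.7] g 0.999 j [-0.1   0.13  1.82 -0.04  1.13  0.55]
heading -36.73 rotvec [-0.003 -0.039  0.078] offset now [-63.  146.   14.4] after turn [-50.9 150.4  17. ] len 0.16
```

Emit:
jog_arm(deltas=[{"offset": [0, 0, 0], "delta_rot": [-0.003, -0.039, 0.078], "jaw": 1}, {"offset": [-0.026, 0, 0.008], "delta_rot": [0, 0, 0], "jaw": 1}, {"offset": [-0.026, 0, 0.008], "delta_rot": [0, 0, 0], "jaw": 1}, {"offset": [0, 0.035, 0], "delta_rot": [0, 0, 0], "jaw": 1}, {"offset": [0, 0.035, 0], "delta_rot": [0, 0, 0], "jaw": 1}, {"offset": [0, 0, 0], "delta_rot": [0, 0, 0], "jaw": 1}])

```text
time: 20.02
eef_pos: [0.4334, 0.0207, 0.1257]
tool_rot: [-1.515, 0.451, -0.488]
contact_force: [-2.2, 0.1, -0.3]
finger_gap: 1.0
```

Run:
```python
from h import *
mv(423.3,23.4,38,-34.5)
```

```text
t 20.02 p [0.4334 0.0207 0.1257] R [[0.825, 0.023, 0.564], [-0.564, -0.003, 0.826], [0.021, -1.0, 0.011]] F [-2.2  0.1 -0.3] g 1.0 j [-0.05  0.19  1.92 -0.    1.    0.55]
heading -34.36 rotvec [-0.011  0.003  0.021] offset now [-11.6  87.5  -4.4] after turn [-9.8 87.7 -3.5] len 0.088
```

Emit:
jog_arm(deltas=[{"offset": [-0.01, 0, -0.003], "delta_rot": [-0.01, 0.003, 0.021], "jaw": 1}, {"offset": [0, 0.03, 0], "delta_rot": [0, 0, 0], "jaw": 1}, {"offset": [0, 0.03, 0], "delta_rot": [0, 0, 0], "jaw": 1}, {"offset": [0, 0.026, 0], "delta_rot": [0, 0, 0], "jaw": 1}, {"offset": [0, 0, 0], "delta_rot": [0, 0, 0], "jaw": 1}])

```text
time: 20.43
eef_pos: [0.4329, 0.0202, 0.0459]
tool_rot: [-1.514, 0.465, -0.486]
contact_force: [-0.6, -1.0, -0.1]
finger_gap: 0.997
```

Run:
```python
from h import *
mv(423.3,23.4,38,-34.5)
```

```text
t 20.43 p [0.4329 0.0202 0.0459] R [[0.821, 0.013, 0.571], [-0.571, -0.0, 0.821], [0.011, -1.0, 0.007]] F [-0.6 -1.  -0.1] g 0.997 j [-0.05  0.32  2.02  0.    0.79  0.56]
heading -34.81 rotvec [-0.007 -0.005  0.011] offset now [-9.8  7.8 -2.9] after turn [-9.7  7.9 -2.8] len 0.013
```

Emit:
jog_arm(deltas=[{"offset": [-0.009, 0.008, -0.003], "delta_rot": [-0.006, -0.004, 0.01], "jaw": 0.8}, {"offset": [-0.001, 0.001, 0], "delta_rot": [0, 0, 0], "jaw": 0}, {"offset": [0, 0, 0], "delta_rot": [0, 0, 0], "jaw": 0}, {"offset": [0, 0, 0], "delta_rot": [0, 0, 0], "jaw": 0}, {"offset": [0, 0, 0], "delta_rot": [0, 0, 0], "jaw": 0}, {"offset": [0, 0, 0], "delta_rot": [0, 0, 0], "jaw": 0}, {"offset": [0, 0, 0], "delta_rot": [0, 0, 0], "jaw": 0}])

```text
time: 21.02
eef_pos: [0.4283, 0.0224, 0.044]
tool_rot: [-1.515, 0.466, -0.482]
contact_force: [0.1, -0.3, -2.3]
finger_gap: 0.167
```

Emit:
jog_arm(deltas=[{"offset": [0, -0.04, 0], "delta_rot": [0, 0, 0], "jaw": 0}, {"offset": [0, -0.04, 0], "delta_rot": [0, 0, 0], "jaw": 0}, {"offset": [0, -0.04, 0], "delta_rot": [0, 0, 0], "jaw": 0}, {"offset": [0, -0.04, 0], "delta_rot": [0, 0, 0], "jaw": 0}, {"offset": [0, 0, 0], "delta_rot": [0, -0.113, 0], "jaw": 0}, {"offset": [0, 0, 0], "delta_rot": [0, -0.113, 0], "jaw": 0}, {"offset": [0, 0, 0], "delta_rot": [0, -0.113, 0], "jaw": 0}, {"offset": [0, 0, 0], "delta_rot": [0, -0.113, 0], "jaw": 0}, {"offset": [0, 0, 0], "delta_rot": [0, -0.113, 0], "jaw": 0}, {"offset": [0, 0, 0], "delta_rot": [0, -0.113, 0], "jaw": 0}])

```text
time: 21.85
eef_pos: [0.4248, 0.0225, 0.2123]
tool_rot: [-1.571, -0.088, 0.075]
contact_force: [0.1, -0.9, -2.6]
finger_gap: 0.165
```

Run:
```python
from h import *
mv(463,-394,200,5)
```

```text
t 21.85 p [0.4248 0.0225 0.2123] R [[0.995, 0.008, -0.103], [0.103, -0.001, 0.995], [0.008, -1.0, -0.002]] F [ 0.1 -0.9 -2.6] g 0.165 j [-0.05  0.09  1.79 -0.    1.25 -0.15]
heading 5.92 rotvec [0.002 0.016 0.008] offset now [  -5.    13.  -418.2] after turn [   1.8   12.3 -418.2] len 0.418
```

Emit:
jog_arm(deltas=[{"offset": [0, 0, -0.041], "delta_rot": [0, 0.004, 0.002], "jaw": 0}, {"offset": [0, 0, -0.041], "delta_rot": [0, 0.004, 0.002], "jaw": 0}, {"offset": [0, 0, -0.041], "delta_rot": [0, 0.004, 0.002], "jaw": 0}, {"offset": [0, 0, -0.041], "delta_rot": [0, 0.004, 0.002], "jaw": 0}, {"offset": [0, 0, -0.041], "delta_rot": [0, 0, 0], "jaw": 0}, {"offset": [0, 0, -0.041], "delta_rot": [0, 0, 0], "jaw": 0}, {"offset": [0, 0, -0.041], "delta_rot": [0, 0, 0], "jaw": 0}, {"offset": [0, 0, -0.041], "delta_rot": [0, 0, 0], "jaw": 0}, {"offset": [0, 0, -0.041], "delta_rot": [0, 0, 0], "jaw": 0}, {"offset": [0, 0, -0.041], "delta_rot": [0, 0, 0], "jaw": 0}, {"offset": [0, 0, 0], "delta_rot": [0, 0, 0], "jaw": 0}])

```text
time: 22.77
eef_pos: [0.4649, -0.3934, 0.2088]
tool_rot: [-1.569, -0.084, 0.085]
contact_force: [0.6, -0.3, -2.5]
finger_gap: 0.164
```

Run:
```python
from h import *
mv(463,-394,52,5)
```

```text
t 22.77 p [ 0.4649 -0.3934  0.2088] R [[0.994, -0.001, -0.107], [0.107, 0.0, 0.994], [-0.001, -1.0, 0.0]] F [ 0.6 -0.3 -2.5] g 0.164 j [-0.77  0.36  1.44 -0.    1.35 -0.88]
heading 6.17 rotvec [-0.     0.02  -0.001] offset now [ -1.8 156.8  -0.4] after turn [ -1.9 156.8  -0.4] len 0.157
```

Emit:
jog_arm(deltas=[{"offset": [-0.002, 0.03, 0], "delta_rot": [0, 0.02, 0], "jaw": 0}, {"offset": [0, 0.04, 0], "delta_rot": [0, 0, 0], "jaw": 0}, {"offset": [0, 0.04, 0], "delta_rot": [0, 0, 0], "jaw": 0}, {"offset": [0, 0.035, 0], "delta_rot": [0, 0, 0], "jaw": 0}, {"offset": [0, 0, 0], "delta_rot": [0, 0, 0], "jaw": 0}])

```text
time: 23.18
eef_pos: [0.4648, -0.4015, 0.0614]
tool_rot: [-1.577, -0.067, 0.058]
contact_force: [-1.0, 0.9, -3.0]
finger_gap: 0.164
```

Run:
```python
from h import *
mv(463,-394,52,5)
```

```text
t 23.18 p [ 0.4648 -0.4015  0.0614] R [[0.997, 0.006, -0.08], [0.08, -0.007, 0.997], [0.005, -1.0, -0.008]] F [-1.   0.9 -3. ] g 0.164 j [-0.78  0.5   1.61 -0.    1.02 -0.86]
heading 4.56 rotvec [ 0.008 -0.008  0.005] offset now [-1.2  9.4  7.7] after turn [-1.1  9.4  7.6] len 0.012
```

Emit:
jog_arm(deltas=[{"offset": [-0.001, 0.009, 0.007], "delta_rot": [0.008, 0, 0.005], "jaw": 0}, {"offset": [0, 0.002, 0], "delta_rot": [0, 0, 0], "jaw": 0}, {"offset": [0, 0, 0], "delta_rot": [0, 0, 0], "jaw": 1}, {"offset": [0, 0, 0], "delta_rot": [0, 0, 0], "jaw": 1}, {"offset": [0, 0, 0], "delta_rot": [0, 0, 0], "jaw": 1}, {"offset": [0, 0, 0], "delta_rot": [0, 0, 0], "jaw": 1}, {"offset": [0, 0, 0], "delta_rot": [0, 0, 0], "jaw": 1}, {"offset": [0, -0.04, 0], "delta_rot": [0, 0, 0], "jaw": 1}, {"offset": [0, -0.04, 0], "delta_rot": [0, 0, 0], "jaw": 1}, {"offset": [0, -0.04, 0], "delta_rot": [0, 0, 0], "jaw": 1}])

```text
time: 24.02
eef_pos: [0.4628, -0.392, 0.1745]
tool_rot: [-1.566, -0.061, 0.066]
contact_force: [0.3, -1.0, -0.1]
finger_gap: 0.998
```

Run:
```python
from h import *
mv(437.2,137.2,165,-12.8)
```

```text
t 24.02 p [ 0.4628 -0.392   0.1745] R [[0.997, -0.003, -0.081], [0.081, 0.004, 0.997], [-0.003, -1.0, 0.004]] F [ 0.3 -1.  -0.1] g 0.998 j [-0.77  0.38  1.49  0.    1.28 -0.85]
heading 4.65 rotvec [-0.004  0.305 -0.004] offset now [ 17.5  11.6 529.5] after turn [-142.2    9.5  510.4] len 0.53
```

Emit:
jog_arm(deltas=[{"offset": [0, 0, 0], "delta_rot": [0, 0.1, 0], "jaw": 1}, {"offset": [0, 0, 0], "delta_rot": [0, 0.1, 0], "jaw": 1}, {"offset": [0, 0, 0], "delta_rot": [0, 0.1, 0], "jaw": 1}, {"offset": [-0.01, 0, 0.036], "delta_rot": [0, 0, 0], "jaw": 1}, {"offset": [-0.01, 0, 0.036], "delta_rot": [0, 0, 0], "jaw": 1}, {"offset": [-0.01, 0, 0.036], "delta_rot": [0, 0, 0], "jaw": 1}, {"offset": [-0.01, 0, 0.036], "delta_rot": [0, 0, 0], "jaw": 1}, {"offset": [-0.01, 0, 0.036], "delta_rot": [0, 0, 0], "jaw": 1}, {"offset": [-0.01, 0, 0.036], "delta_rot": [0, 0, 0], "jaw": 1}, {"offset": [-0.01, 0, 0.036], "delta_rot": [0, 0, 0], "jaw": 1}, {"offset": [-0.01, 0, 0.036], "delta_rot": [0, 0, 0], "jaw": 1}, {"offset": [-0.01, 0, 0.036], "delta_rot": [0, 0, 0], "jaw": 1}])

```text
time: 25.02
eef_pos: [0.4645, -0.0634, 0.1936]
tool_rot: [-1.592, 0.157, -0.235]
contact_force: [0.9, 0.7, -0.4]
finger_gap: 1.001
```

Emit:
jog_arm(deltas=[{"offset": [-0.01, 0, 0.036], "delta_rot": [0, 0, 0], "jaw": 1}, {"offset": [-0.01, 0, 0.036], "delta_rot": [0, 0, 0], "jaw": 1}, {"offset": [-0.01, 0, 0.036], "delta_rot": [0, 0, 0], "jaw": 1}, {"offset": [-0.01, 0, 0.036], "delta_rot": [0, 0, 0], "jaw": 1}, {"offset": [0, 0, 0], "delta_rot": [0, 0, 0], "jaw": 1}])

```text
time: 25.43
eef_pos: [0.462, 0.0992, 0.1942]
tool_rot: [-1.586, 0.143, -0.243]
contact_force: [0.2, -0.5, 0.0]
finger_gap: 0.998
```

Run:
```python
from h import *
wchk(437,137,'wL4'); mv(437.2,137.2,90,-12.8)
```

```text
box 161 79 304 219 exp [236 153]
w centre 432.0 139.0 size 147.2 159.0 ang 74.7 r 454
t 25.48 p [0.4622 0.0967 0.1944] R [[0.968, 0.06, 0.243], [-0.241, -0.034, 0.97], [0.067, -0.998, -0.019]] F [ 0.5 -0.1  0.3] g 1.003 j [ 0.15  0.15  1.77 -0.05  1.16  0.41]
heading -13.97 rotvec [ 0.02  -0.021  0.067] offset now [-40.9 101.2  35.2] after turn [-33.3 104.4  33.9] len 0.115
```

Emit:
jog_arm(deltas=[{"offset": [0, 0, 0], "delta_rot": [0.02, -0.021, 0.067], "jaw": 1}, {"offset": [-0.018, 0.02, 0.01], "delta_rot": [0, 0, 0], "jaw": 1}, {"offset": [-0.018, 0.02, 0.01], "delta_rot": [0, 0, 0], "jaw": 1}, {"offset": [0, 0, 0], "delta_rot": [0, 0, 0], "jaw": 1}])

```text
time: 25.82
eef_pos: [0.435, 0.1233, 0.1579]
tool_rot: [-1.562, 0.166, -0.18]
contact_force: [-0.9, 0.3, 0.0]
finger_gap: 1.001
```

```bash
sed -i 's/(g>95)&(r>120)/(g>GT)\&(r>150)/; s/^RO=/GT=120\nRO=/' h.py
python3 - <<'E'
from h import *
wchk(437,137,'wL4'); mv(437.2,137.2,38,-12.8)
E
```

```text
box 200 99 347 246 exp [277 177]
w centre 437.5 138.8 size 71.8 72.3 ang 77.1 r 459
t 25.87 p [0.4373 0.1227 0.1595] R [[0.976, 0.013, 0.218], [-0.218, 0.001, 0.976], [0.012, -1.0, 0.003]] F [ 0.9  0.  -0.9] g 0.996 j [ 0.18  0.18  1.83 -0.    1.12  0.4 ]
heading -12.62 rotvec [-0.003  0.003  0.012] offset now [ -4.7 121.5  13.7] after turn [ -3.3 121.5  14.1] len 0.122
```

Emit:
jog_arm(deltas=[{"offset": [-0.004, 0.025, 0.016], "delta_rot": [-0.003, 0.003, 0.012], "jaw": 1}, {"offset": [0, 0.032, 0], "delta_rot": [0, 0, 0], "jaw": 1}, {"offset": [0, 0.032, 0], "delta_rot": [0, 0, 0], "jaw": 1}, {"offset": [0, 0.03, 0], "delta_rot": [0, 0, 0], "jaw": 1}, {"offset": [0, 0, 0], "delta_rot": [0, 0, 0], "jaw": 1}])

```text
time: 26.28
eef_pos: [0.4532, 0.1359, 0.0463]
tool_rot: [-1.559, 0.156, -0.198]
contact_force: [-0.5, -0.6, -0.0]
finger_gap: 1.001
```

Run:
```python
from h import *
mv(437.3,138.3,37,-12.8)
```

```text
t 26.28 p [0.4532 0.1359 0.0463] R [[0.974, 0.027, 0.224], [-0.224, 0.002, 0.975], [0.026, -1.0, 0.008]] F [-0.5 -0.6 -0. ] g 1.001 j [ 0.21  0.36  1.95 -0.01  0.81  0.43]
heading -12.95 rotvec [-0.008 -0.003  0.026] offset now [-16.3   8.9  -1.3] after turn [-16.1   9.3  -1.2] len 0.019
```

Emit:
jog_arm(deltas=[{"offset": [-0.015, 0.008, -0.001], "delta_rot": [-0.008, -0.003, 0.026], "jaw": 1}, {"offset": [-0.002, 0.001, 0], "delta_rot": [0, 0, 0], "jaw": 0.3}, {"offset": [0, 0, 0], "delta_rot": [0, 0, 0], "jaw": 0}, {"offset": [0, 0, 0], "delta_rot": [0, 0, 0], "jaw": 0}, {"offset": [0, 0, 0], "delta_rot": [0, 0, 0], "jaw": 0}, {"offset": [0, 0, 0], "delta_rot": [0, 0, 0], "jaw": 0}, {"offset": [0, 0, 0], "delta_rot": [0, 0, 0], "jaw": 0}, {"offset": [0, 0, 0], "delta_rot": [0, 0, 0], "jaw": 0}])

```text
time: 26.95
eef_pos: [0.443, 0.1375, 0.0445]
tool_rot: [-1.561, 0.168, -0.185]
contact_force: [-0.1, 0.1, -2.0]
finger_gap: 0.167
```

Run:
```python
from h import *
mv(437.3,138.3,150,-12.8)
```

```text
t 26.95 p [0.443  0.1375 0.0445] R [[0.975, 0.011, 0.223], [-0.223, 0.001, 0.975], [0.011, -1.0, 0.004]] F [-0.1  0.1 -2. ] g 0.167 j [ 0.21  0.35  1.96 -0.    0.82  0.44]
heading -12.9 rotvec [-0.004 -0.002  0.011] offset now [  -4.6 -105.6   -0. ] after turn [  -5.7 -105.5   -0.4] len 0.106
```

Emit:
jog_arm(deltas=[{"offset": [0, -0.04, 0], "delta_rot": [0, 0, 0], "jaw": 0}, {"offset": [0, -0.04, 0], "delta_rot": [0, 0, 0], "jaw": 0}, {"offset": [0, -0.04, 0], "delta_rot": [0, 0, 0], "jaw": 0}, {"offset": [0, 0, 0], "delta_rot": [0, -0.103, 0], "jaw": 0}, {"offset": [0, 0, 0], "delta_rot": [0, -0.103, 0], "jaw": 0}, {"offset": [0, 0, 0], "delta_rot": [0, -0.103, 0], "jaw": 0}, {"offset": [0.021, 0, -0.034], "delta_rot": [0, 0, 0], "jaw": 0}, {"offset": [0.021, 0, -0.034], "delta_rot": [0, 0, 0], "jaw": 0}, {"offset": [0.021, 0, -0.034], "delta_rot": [0, 0, 0], "jaw": 0}, {"offset": [0.021, 0, -0.034], "delta_rot": [0, 0, 0], "jaw": 0}, {"offset": [0.021, 0, -0.034], "delta_rot": [0, 0, 0], "jaw": 0}, {"offset": [0.021, 0, -0.034], "delta_rot": [0, 0, 0], "jaw": 0}])

```text
time: 27.95
eef_pos: [0.584, -0.0508, 0.1688]
tool_rot: [-1.564, -0.093, 0.09]
contact_force: [0.9, 1.0, -2.4]
finger_gap: 0.164
```

Run:
```python
from h import *
mv(*rk(0,-180),120,4.8)
```

```text
t 27.95 p [ 0.584  -0.0508  0.1688] R [[0.993, 0.002, -0.116], [0.116, 0.005, 0.993], [0.002, -1.0, 0.005]] F [ 0.9  1.  -2.4] g 0.164 j [-0.16  0.36  1.54  0.01  1.24 -0.28]
heading 6.68 rotvec [-0.005  0.033  0.002] offset now [ 44.3  48.6 -76.5] after turn [ 46.9  48.8 -74.7] len 0.101
```

Emit:
jog_arm(deltas=[{"offset": [0.014, 0, -0.025], "delta_rot": [-0.005, 0.033, 0], "jaw": 0}, {"offset": [0.016, 0, -0.025], "delta_rot": [0, 0, 0], "jaw": 0}, {"offset": [0.016, 0, -0.025], "delta_rot": [0, 0, 0], "jaw": 0}, {"offset": [0, 0.03, 0], "delta_rot": [0, 0, 0], "jaw": 0}, {"offset": [0, 0.03, 0], "delta_rot": [0, 0, 0], "jaw": 0}, {"offset": [0, 0.03, 0], "delta_rot": [0, 0, 0], "jaw": 0}, {"offset": [0, 0, 0], "delta_rot": [0, 0, 0], "jaw": 0}])

```text
time: 28.53
eef_pos: [0.6486, -0.138, 0.0751]
tool_rot: [-1.578, -0.067, 0.048]
contact_force: [-1.5, -0.0, -4.2]
finger_gap: 0.162
```

Run:
```python
from h import *
mv(*rk(0,-175),53,4.8)
```

```text
t 28.53 p [ 0.6486 -0.138   0.0751] R [[0.997, 0.012, -0.073], [0.073, -0.007, 0.997], [0.012, -1.0, -0.008]] F [-1.5 -0.  -4.2] g 0.162 j [-0.27  0.54  1.49 -0.    1.1  -0.34]
heading 4.18 rotvec [ 0.008 -0.011  0.012] offset now [-10.6  21.8  22.6] after turn [-10.1  22.1  22.6] len 0.033
```

Emit:
jog_arm(deltas=[{"offset": [-0.01, 0.006, 0.02], "delta_rot": [0.007, -0.011, 0.012], "jaw": 0}, {"offset": [0, 0.01, 0], "delta_rot": [0, 0, 0], "jaw": 0}, {"offset": [0, 0.003, 0], "delta_rot": [0, 0, 0], "jaw": 0}, {"offset": [0, 0.002, 0], "delta_rot": [0, 0, 0], "jaw": 0}])

```text
time: 28.87
eef_pos: [0.6357, -0.1183, 0.0533]
tool_rot: [-1.57, -0.062, 0.07]
contact_force: [-7.7, -0.0, 14.8]
finger_gap: 0.161
```

Run:
```python
from h import *
mv(*rk(0,-175),53,4.8)
```

```text
t 28.87 p [ 0.6357 -0.1183  0.0533] R [[0.996, -0.005, -0.084], [0.084, -0.0, 0.996], [-0.005, -1.0, 0.0]] F [-7.7 -0.  14.8] g 0.161 j [-0.25  0.55  1.53 -0.    1.07 -0.33]
heading 4.83 rotvec [-0.     0.    -0.005] offset now [1.1 0.3 1.8] after turn [1.1 0.3 1.8] len 0.002
```

Emit:
jog_arm(deltas=[{"offset": [0.001, -0.0008, 0.01], "delta_rot": [0, 0, -0.004], "jaw": 0}, {"offset": [0, 0, 0.02], "delta_rot": [0, 0, 0], "jaw": 0}, {"offset": [0, 0, 0.02], "delta_rot": [0, 0, 0], "jaw": 0}, {"offset": [0, 0, 0.02], "delta_rot": [0, 0, 0], "jaw": 0}, {"offset": [0, 0, 0.02], "delta_rot": [0, 0, 0], "jaw": 0}])

```text
time: 29.28
eef_pos: [0.6324, -0.0337, 0.0579]
tool_rot: [-1.58, -0.069, 0.059]
contact_force: [-1.5, -11.3, -22.7]
finger_gap: 0.164
```

Run:
```python
from h import *
mv(*rk(0,87),54,4.8)
```

```text
t 29.28 p [ 0.6324 -0.0337  0.0579] R [[0.997, 0.007, -0.081], [0.081, -0.01, 0.997], [0.006, -1.0, -0.011]] F [ -1.5 -11.3 -22.7] g 0.164 j [-0.11  0.52  1.57 -0.01  1.04 -0.19]
heading 4.67 rotvec [ 0.011 -0.002  0.006] offset now [ -3.2   2.  179.3] after turn [ -2.7   3.9 179.3] len 0.179
```

Emit:
jog_arm(deltas=[{"offset": [-0.002, 0.003, 0.005], "delta_rot": [0.01, -0.002, 0.006], "jaw": 0}, {"offset": [0, 0.0005, 0.025], "delta_rot": [0, 0, 0], "jaw": 0}, {"offset": [0, 0, 0.025], "delta_rot": [0, 0, 0], "jaw": 0}])

```text
time: 29.53
eef_pos: [0.6271, 0.0218, 0.0564]
tool_rot: [-1.571, -0.068, 0.063]
contact_force: [0.4, 0.7, -2.2]
finger_gap: 0.165
```

Run:
```python
from h import *
mv(*rk(0,87),55,4.8)
```

```text
t 29.53 p [0.6271 0.0218 0.0564] R [[0.997, 0.004, -0.083], [0.083, -0.001, 0.997], [0.004, -1.0, -0.001]] F [ 0.4  0.7 -2.2] g 0.165 j [-0.03  0.52  1.58 -0.    1.04 -0.11]
heading 4.77 rotvec [ 0.001 -0.     0.004] offset now [ -2.1   1.3 123.5] after turn [ -2.    1.4 123.5] len 0.124
```

Emit:
jog_arm(deltas=[{"offset": [-0.002, 0.001, 0.025], "delta_rot": [0, 0, 0.003], "jaw": 0}, {"offset": [0, 0.0004, 0.025], "delta_rot": [0, 0, 0], "jaw": 0}, {"offset": [0, 0.0004, 0.025], "delta_rot": [0, 0, 0], "jaw": 0}, {"offset": [0, 0.0004, 0.025], "delta_rot": [0, 0, 0], "jaw": 0}, {"offset": [0, 0.001, 0.016], "delta_rot": [0, 0, 0], "jaw": 0}, {"offset": [0, 0.001, 0], "delta_rot": [0, 0, 0], "jaw": 0}])

```text
time: 30.03
eef_pos: [0.6187, 0.1442, 0.0576]
tool_rot: [-1.568, -0.075, 0.06]
contact_force: [0.4, 0.1, -1.6]
finger_gap: 0.162
```

Run:
```python
from h import *
mv(*rk(0,87),54,4.8)
```

```text
t 30.03 p [0.6187 0.1442 0.0576] R [[0.996, 0.01, -0.085], [0.085, 0.002, 0.996], [0.01, -1.0, 0.001]] F [ 0.4  0.1 -1.6] g 0.162 j [0.16 0.52 1.57 0.   1.04 0.08]
heading 4.89 rotvec [-0.001  0.002  0.01 ] offset now [-4.   3.5  0.8] after turn [-3.9  3.6  0.8] len 0.005
```

Emit:
jog_arm(deltas=[{"offset": [-0.003, 0.004, 0], "delta_rot": [0, 0, 0.01], "jaw": 0}, {"offset": [0, 0, 0], "delta_rot": [0, 0, 0], "jaw": 1}, {"offset": [0, 0, 0], "delta_rot": [0, 0, 0], "jaw": 1}, {"offset": [0, 0, 0], "delta_rot": [0, 0, 0], "jaw": 1}, {"offset": [0, 0, 0], "delta_rot": [0, 0, 0], "jaw": 1}, {"offset": [0, 0, 0], "delta_rot": [0, 0, 0], "jaw": 1}, {"offset": [0, -0.035, 0], "delta_rot": [0, 0, 0], "jaw": 1}, {"offset": [0, -0.04, 0], "delta_rot": [0, 0, 0], "jaw": 1}, {"offset": [0, -0.03, 0], "delta_rot": [0, 0, 0], "jaw": 1}])

```text
time: 30.78
eef_pos: [0.6137, 0.1376, 0.1571]
tool_rot: [-1.571, -0.055, 0.072]
contact_force: [0.2, 0.3, 0.5]
finger_gap: 1.002
```

Run:
```python
from h import *
mv(483.8,364.3,165,-45.3)
```

```text
t 30.78 p [0.6137 0.1376 0.1571] R [[0.997, -0.011, -0.081], [0.081, -0.002, 0.997], [-0.011, -1.0, -0.001]] F [0.2 0.3 0.5] g 1.002 j [0.15 0.43 1.45 0.   1.27 0.07]
heading 4.64 rotvec [ 0.006  0.872 -0.01 ] offset now [-111.2   -6.8  236.4] after turn [-252.5   -7.9   67.1] len 0.261
```

Emit:
jog_arm(deltas=[{"offset": [0, 0, 0], "delta_rot": [0, 0.109, 0], "jaw": 1}, {"offset": [0, 0, 0], "delta_rot": [0, 0.109, 0], "jaw": 1}, {"offset": [0, 0, 0], "delta_rot": [0, 0.109, 0], "jaw": 1}, {"offset": [0, 0, 0], "delta_rot": [0, 0.109, 0], "jaw": 1}, {"offset": [0, 0, 0], "delta_rot": [0, 0.109, 0], "jaw": 1}, {"offset": [0, 0, 0], "delta_rot": [0, 0.109, 0], "jaw": 1}, {"offset": [0, 0, 0], "delta_rot": [0, 0.109, 0], "jaw": 1}, {"offset": [0, 0, 0], "delta_rot": [0, 0.1, 0], "jaw": 1}])

```text
time: 31.45
eef_pos: [0.6223, 0.1337, 0.1717]
tool_rot: [-1.465, 0.637, -0.656]
contact_force: [-0.3, 0.3, 0.2]
finger_gap: 1.001
```

Emit:
jog_arm(deltas=[{"offset": [-0.036, 0, 0.008], "delta_rot": [0, 0, 0], "jaw": 1}, {"offset": [-0.036, 0, 0.008], "delta_rot": [0, 0, 0], "jaw": 1}, {"offset": [-0.036, 0, 0.008], "delta_rot": [0, 0, 0], "jaw": 1}, {"offset": [-0.036, 0, 0.008], "delta_rot": [0, 0, 0], "jaw": 1}, {"offset": [-0.036, 0, 0.008], "delta_rot": [0, 0, 0], "jaw": 1}, {"offset": [-0.036, 0, 0.008], "delta_rot": [0, 0, 0], "jaw": 1}, {"offset": [0, 0, 0], "delta_rot": [0, 0, 0], "jaw": 1}])

```text
time: 32.03
eef_pos: [0.5147, 0.3266, 0.1714]
tool_rot: [-1.457, 0.648, -0.676]
contact_force: [0.3, 0.1, -0.1]
finger_gap: 1.0
```

Run:
```python
from h import *
wchk(484,364,'wL2'); mv(483.8,364.3,150,-45.3)
```

```text
box 148 101 313 264 exp [230 188]
w centre 483.7 366.0 size 72.5 72.5 ang 44.4 r 607
t 32.08 p [0.5163 0.3242 0.1714] R [[0.661, 0.021, 0.75], [-0.75, -0.0, 0.661], [0.014, -1.0, 0.016]] F [-0.2 -0.2 -0.5] g 1.0 j [ 0.5   0.38  1.5  -0.01  1.24  1.35]
heading -48.62 rotvec [-0.016 -0.058  0.015] offset now [-51.8  20.7   1.8] after turn [-51.3  21.4   5.1] len 0.056
```

Emit:
jog_arm(deltas=[{"offset": [0, 0, 0], "delta_rot": [-0.016, -0.058, 0.015], "jaw": 1}, {"offset": [-0.026, 0.01, 0.003], "delta_rot": [0, 0, 0], "jaw": 1}, {"offset": [-0.026, 0.01, 0.003], "delta_rot": [0, 0, 0], "jaw": 1}, {"offset": [0, 0.035, 0], "delta_rot": [0, 0, 0], "jaw": 1}, {"offset": [0, 0.035, 0], "delta_rot": [0, 0, 0], "jaw": 1}, {"offset": [0, 0, 0], "delta_rot": [0, 0, 0], "jaw": 1}])

```text
time: 32.58
eef_pos: [0.4914, 0.3635, 0.084]
tool_rot: [-1.474, 0.609, -0.626]
contact_force: [-1.1, -1.2, -0.8]
finger_gap: 1.002
```

Run:
```python
from h import *
mv(483.7,365.4,37,-45.5)
```

```text
t 32.58 p [0.4914 0.3635 0.084 ] R [[0.703, 0.012, 0.711], [-0.711, 0.003, 0.703], [0.007, -1.0, 0.011]] F [-1.1 -1.2 -0.8] g 1.002 j [ 0.57  0.47  1.6  -0.    1.06  1.36]
heading -45.31 rotvec [-0.011  0.003  0.007] offset now [-7.1 46.9 -4.6] after turn [-6.7 47.  -4.1] len 0.048
```

Emit:
jog_arm(deltas=[{"offset": [-0.007, 0.008, -0.004], "delta_rot": [-0.01, 0.003, 0.007], "jaw": 1}, {"offset": [0, 0.02, 0], "delta_rot": [0, 0, 0], "jaw": 1}, {"offset": [0, 0.018, 0], "delta_rot": [0, 0, 0], "jaw": 1}, {"offset": [0, 0, 0], "delta_rot": [0, 0, 0], "jaw": 1}])

```text
time: 32.92
eef_pos: [0.4875, 0.3635, 0.0401]
tool_rot: [-1.477, 0.623, -0.626]
contact_force: [-0.3, -1.7, -0.4]
finger_gap: 1.002
```

Run:
```python
from h import *
mv(483.7,365.4,36,-45.5)
```

```text
t 32.92 p [0.4875 0.3635 0.0401] R [[0.697, 0.002, 0.717], [-0.717, 0.002, 0.697], [0.0, -1.0, 0.003]] F [-0.3 -1.7 -0.4] g 1.002 j [0.57 0.52 1.64 0.   0.98 1.37]
heading -45.8 rotvec [-0.003 -0.005  0.   ] offset now [-4.   4.1 -1.4] after turn [-4.   4.1 -1.4] len 0.006
```

Emit:
jog_arm(deltas=[{"offset": [-0.004, 0.004, -0.001], "delta_rot": [0, -0.004, 0], "jaw": 0.8}, {"offset": [0, 0.001, 0], "delta_rot": [0, 0, 0], "jaw": 0}, {"offset": [0, 0, 0], "delta_rot": [0, 0, 0], "jaw": 0}, {"offset": [0, 0, 0], "delta_rot": [0, 0, 0], "jaw": 0}, {"offset": [0, 0, 0], "delta_rot": [0, 0, 0], "jaw": 0}, {"offset": [0, 0, 0], "delta_rot": [0, 0, 0], "jaw": 0}, {"offset": [0, 0, 0], "delta_rot": [0, 0, 0], "jaw": 0}])

```text
time: 33.5
eef_pos: [0.4882, 0.3671, 0.0421]
tool_rot: [-1.469, 0.617, -0.628]
contact_force: [0.5, -1.0, -3.7]
finger_gap: 0.165
```

Emit:
jog_arm(deltas=[{"offset": [0, -0.04, 0], "delta_rot": [0, 0, 0], "jaw": 0}, {"offset": [0, -0.04, 0], "delta_rot": [0, 0, 0], "jaw": 0}, {"offset": [0, -0.04, 0], "delta_rot": [0, 0, 0], "jaw": 0}, {"offset": [0, 0, 0], "delta_rot": [0, -0.11, 0], "jaw": 0}, {"offset": [0, 0, 0], "delta_rot": [0, -0.11, 0], "jaw": 0}, {"offset": [0, 0, 0], "delta_rot": [0, -0.11, 0], "jaw": 0}, {"offset": [0, 0, 0], "delta_rot": [0, -0.11, 0], "jaw": 0}, {"offset": [0, 0, 0], "delta_rot": [0, -0.11, 0], "jaw": 0}, {"offset": [0, 0, 0], "delta_rot": [0, -0.11, 0], "jaw": 0}, {"offset": [0, 0, 0], "delta_rot": [0, -0.11, 0], "jaw": 0}, {"offset": [0, 0, 0], "delta_rot": [0, -0.09, 0], "jaw": 0}])

```text
time: 34.42
eef_pos: [0.4824, 0.3631, 0.1637]
tool_rot: [-1.57, -0.081, 0.081]
contact_force: [0.0, -0.0, -2.7]
finger_gap: 0.167
```

Run:
```python
from h import *
mv(*rk(0,-180),170,4.8)
```

```text
t 34.42 p [0.4824 0.3631 0.1637] R [[0.995, 0.0, -0.103], [0.103, -0.001, 0.995], [0.0, -1.0, -0.001]] F [ 0.  -0.  -2.7] g 0.167 j [ 0.58  0.38  1.51 -0.    1.25  0.47]
heading 5.92 rotvec [0.001 0.019 0.   ] offset now [ 103.9   -5.8 -497.9] after turn [ 113.6   -6.3 -495.7] len 0.509
```

Emit:
jog_arm(deltas=[{"offset": [0.0085, 0, -0.039], "delta_rot": [0, 0.005, 0], "jaw": 0}, {"offset": [0.0085, 0, -0.039], "delta_rot": [0, 0.005, 0], "jaw": 0}, {"offset": [0.0085, 0, -0.039], "delta_rot": [0, 0.005, 0], "jaw": 0}, {"offset": [0.0085, 0, -0.039], "delta_rot": [0, 0.005, 0], "jaw": 0}, {"offset": [0.0085, 0, -0.039], "delta_rot": [0, 0, 0], "jaw": 0}, {"offset": [0.0085, 0, -0.039], "delta_rot": [0, 0, 0], "jaw": 0}, {"offset": [0.0085, 0, -0.039], "delta_rot": [0, 0, 0], "jaw": 0}, {"offset": [0.0085, 0, -0.039], "delta_rot": [0, 0, 0], "jaw": 0}, {"offset": [0.0085, 0, -0.039], "delta_rot": [0, 0, 0], "jaw": 0}, {"offset": [0.0085, 0, -0.039], "delta_rot": [0, 0, 0], "jaw": 0}, {"offset": [0.0085, 0, -0.039], "delta_rot": [0, 0, 0], "jaw": 0}, {"offset": [0.008, 0, -0.036], "delta_rot": [0, 0, 0], "jaw": 0}])

```text
time: 35.42
eef_pos: [0.6254, -0.0994, 0.1564]
tool_rot: [-1.566, -0.073, 0.091]
contact_force: [0.6, 0.7, -4.7]
finger_gap: 0.168
```

Run:
```python
from h import *
mv(*rk(0,-180),75,4.8)
```

```text
t 35.42 p [ 0.6254 -0.0994  0.1564] R [[0.994, -0.012, -0.104], [0.104, 0.003, 0.995], [-0.011, -1.0, 0.004]] F [ 0.6  0.7 -4.7] g 0.168 j [-0.22  0.44  1.44  0.    1.27 -0.33]
heading 5.98 rotvec [-0.004  0.021 -0.011] offset now [ 10.2  81.2 -23.4] after turn [  9.8  81.4 -22.8] len 0.085
```

Emit:
jog_arm(deltas=[{"offset": [0.008, 0, -0.018], "delta_rot": [-0.004, 0.02, -0.011], "jaw": 0}, {"offset": [0, 0.03, 0], "delta_rot": [0, 0, 0], "jaw": 0}, {"offset": [0, 0.03, 0], "delta_rot": [0, 0, 0], "jaw": 0}, {"offset": [0, 0.02, 0], "delta_rot": [0, 0, 0], "jaw": 0}, {"offset": [0, 0, 0], "delta_rot": [0, 0, 0], "jaw": 0}])

```text
time: 35.83
eef_pos: [0.6398, -0.1323, 0.0737]
tool_rot: [-1.578, -0.061, 0.051]
contact_force: [-1.3, 0.8, -2.9]
finger_gap: 0.162
```

Run:
```python
from h import *
mv(*rk(0,-175),50,4.8)
```

```text
t 35.83 p [ 0.6398 -0.1323  0.0737] R [[0.997, 0.006, -0.071], [0.071, -0.007, 0.997], [0.006, -1.0, -0.008]] F [-1.3  0.8 -2.9] g 0.162 j [-0.27  0.53  1.51 -0.01  1.1  -0.33]
heading 4.08 rotvec [ 0.008 -0.013  0.006] offset now [-2.1 23.5 16.3] after turn [-1.8 23.7 16.1] len 0.029
```

Emit:
jog_arm(deltas=[{"offset": [-0.002, 0.01, 0.014], "delta_rot": [0.007, -0.012, 0.006], "jaw": 0}, {"offset": [0, 0.008, 0], "delta_rot": [0, 0, 0], "jaw": 0}, {"offset": [0, 0.005, 0], "delta_rot": [0, 0, 0], "jaw": 0}, {"offset": [0, 0.002, 0], "delta_rot": [0, 0, 0], "jaw": 0}])

```text
time: 36.17
eef_pos: [0.637, -0.1193, 0.0513]
tool_rot: [-1.574, -0.067, 0.068]
contact_force: [-5.2, -0.1, 11.4]
finger_gap: 0.163
```

Run:
```python
from h import *
mv(*rk(0,-175),50,4.8)
```

```text
t 36.17 p [ 0.637  -0.1193  0.0513] R [[0.996, -0.0, -0.086], [0.086, -0.004, 0.996], [-0.0, -1.0, -0.004]] F [-5.2 -0.1 11.4] g 0.163 j [-0.25  0.55  1.54 -0.    1.05 -0.33]
heading 4.92 rotvec [ 0.004  0.002 -0.   ] offset now [-0.1  1.3  2.9] after turn [-0.1  1.3  2.9] len 0.003
```

Emit:
jog_arm(deltas=[{"offset": [0, 0, 0.01], "delta_rot": [0.004, 0.002, 0], "jaw": 0}, {"offset": [0, 0, 0.02], "delta_rot": [0, 0, 0], "jaw": 0}, {"offset": [0, 0.0003, 0.02], "delta_rot": [0, 0, 0], "jaw": 0}, {"offset": [0, 0.0003, 0.02], "delta_rot": [0, 0, 0], "jaw": 0}])

```text
time: 36.5
eef_pos: [0.6354, -0.0513, 0.056]
tool_rot: [-1.575, -0.072, 0.056]
contact_force: [-0.4, 0.6, -2.2]
finger_gap: 0.163
```

Run:
```python
from h import *
mv(*rk(0,14),52,4.8)
```

```text
t 36.5 p [ 0.6354 -0.0513  0.056 ] R [[0.997, 0.011, -0.081], [0.081, -0.005, 0.997], [0.01, -1.0, -0.006]] F [-0.4  0.6 -2.2] g 0.163 j [-0.14  0.53  1.57 -0.    1.04 -0.22]
heading 4.65 rotvec [ 0.006 -0.003  0.01 ] offset now [ -4.5   3.3 124. ] after turn [ -4.2   4.  124. ] len 0.124
```

Emit:
jog_arm(deltas=[{"offset": [-0.003, 0.003, 0.01], "delta_rot": [0.005, -0.003, 0.01], "jaw": 0}, {"offset": [0, 0.0005, 0.025], "delta_rot": [0, 0, 0], "jaw": 0}, {"offset": [0, 0.0005, 0.025], "delta_rot": [0, 0, 0], "jaw": 0}])

```text
time: 36.75
eef_pos: [0.6286, 0.0111, 0.0541]
tool_rot: [-1.571, -0.071, 0.064]
contact_force: [0.2, -0.0, -2.9]
finger_gap: 0.164
```

Run:
```python
from h import *
mv(*rk(0,14),52,4.8)
```

```text
t 36.75 p [0.6286 0.0111 0.0541] R [[0.996, 0.004, -0.086], [0.086, -0.001, 0.996], [0.004, -1.0, -0.002]] F [ 0.2 -0.  -2.9] g 0.164 j [-0.05  0.52  1.58 -0.    1.03 -0.13]
heading 4.92 rotvec [0.002 0.002 0.004] offset now [-2.5  2.  61.3] after turn [-2.7  2.1 61.3] len 0.061
```

Emit:
jog_arm(deltas=[{"offset": [-0.002, 0.001, 0.022], "delta_rot": [0, 0.002, 0.004], "jaw": 0}, {"offset": [0, 0.0005, 0.022], "delta_rot": [0, 0, 0], "jaw": 0}, {"offset": [0, 0.001, 0.01], "delta_rot": [0, 0, 0], "jaw": 0}, {"offset": [0, 0.002, 0], "delta_rot": [0, 0, 0], "jaw": 0}])

```text
time: 37.08
eef_pos: [0.6217, 0.0726, 0.0513]
tool_rot: [-1.57, -0.073, 0.07]
contact_force: [-5.6, -4.4, 15.5]
finger_gap: 0.164
```

Run:
```python
from h import *
mv(*rk(0,14),52,4.8)
```

```text
t 37.08 p [0.6217 0.0726 0.0513] R [[0.996, 0.002, -0.091], [0.091, -0.0, 0.996], [0.002, -1.0, -0.001]] F [-5.6 -4.4 15.5] g 0.164 j [ 0.05  0.52  1.59 -0.    1.03 -0.04]
heading 5.2 rotvec [0.001 0.007 0.002] offset now [-1.  -0.7 -0.6] after turn [-0.9 -0.7 -0.6] len 0.001
```

Emit:
jog_arm(deltas=[{"offset": [0, 0, 0], "delta_rot": [0, 0, 0], "jaw": 1}, {"offset": [0, 0, 0], "delta_rot": [0, 0, 0], "jaw": 1}, {"offset": [0, 0, 0], "delta_rot": [0, 0, 0], "jaw": 1}, {"offset": [0, 0, 0], "delta_rot": [0, 0, 0], "jaw": 1}, {"offset": [0, 0, 0], "delta_rot": [0, 0, 0], "jaw": 1}, {"offset": [0, -0.035, 0], "delta_rot": [0, 0, 0], "jaw": 1}, {"offset": [0, -0.04, 0], "delta_rot": [0, 0, 0], "jaw": 1}, {"offset": [0, -0.035, 0], "delta_rot": [0, 0, 0], "jaw": 1}, {"offset": [0, 0, 0], "delta_rot": [0, -0.075, 0], "jaw": 1}, {"offset": [0, 0, 0], "delta_rot": [0, -0.075, 0], "jaw": 1}])

```text
time: 37.92
eef_pos: [0.6236, 0.0646, 0.166]
tool_rot: [-1.567, -0.189, 0.186]
contact_force: [-0.7, 0.2, -0.3]
finger_gap: 0.999
```

Run:
```python
from h import *
mv(366.5,354.5,160,13.5)
```

```text
t 37.92 p [0.6236 0.0646 0.166 ] R [[0.972, 0.003, -0.237], [0.237, -0.004, 0.972], [0.002, -1.0, -0.004]] F [-0.7  0.2 -0.3] g 0.999 j [ 0.04  0.41  1.46 -0.    1.27 -0.2 ]
heading 13.68 rotvec [0.004 0.003 0.002] offset now [-181.2    4.2  342.5] after turn [-182.3    6.   341.9] len 0.388
```

Emit:
jog_arm(deltas=[{"offset": [-0.018, 0, 0.034], "delta_rot": [0, 0, 0], "jaw": 1}, {"offset": [-0.018, 0, 0.034], "delta_rot": [0, 0, 0], "jaw": 1}, {"offset": [-0.018, 0, 0.034], "delta_rot": [0, 0, 0], "jaw": 1}, {"offset": [-0.018, 0, 0.034], "delta_rot": [0, 0, 0], "jaw": 1}, {"offset": [-0.018, 0, 0.034], "delta_rot": [0, 0, 0], "jaw": 1}, {"offset": [-0.018, 0, 0.034], "delta_rot": [0, 0, 0], "jaw": 1}, {"offset": [-0.018, 0, 0.034], "delta_rot": [0, 0, 0], "jaw": 1}, {"offset": [-0.018, 0, 0.034], "delta_rot": [0, 0, 0], "jaw": 1}, {"offset": [-0.018, 0, 0.034], "delta_rot": [0, 0, 0], "jaw": 1}, {"offset": [-0.01, 0, 0.02], "delta_rot": [0, 0, 0], "jaw": 1}, {"offset": [0, 0, 0], "delta_rot": [0, 0, 0], "jaw": 1}])

```text
time: 38.83
eef_pos: [0.3825, 0.3428, 0.166]
tool_rot: [-1.568, -0.19, 0.157]
contact_force: [-0.2, 0.1, 0.5]
finger_gap: 0.998
```

Run:
```python
from h import *
wchk(366.5,354.5,'wL3'); mv(366.5,354.5,100,13.5)
```

```text
box 194 97 337 240 exp [263 173]
w centre 365.8 357.0 size 72.8 76.8 ang 13.6 r 511
t 38.88 p [0.3835 0.3416 0.166 ] R [[0.975, 0.022, -0.219], [0.219, -0.003, 0.976], [0.021, -1.0, -0.008]] F [ 0.3  0.1 -1. ] g 1.006 j [ 0.66  0.25  1.71 -0.02  1.16  0.44]
heading 12.65 rotvec [ 0.008 -0.015  0.021] offset now [-15.2  65.6  16.8] after turn [-13.5  66.   16.5] len 0.069
```

Emit:
jog_arm(deltas=[{"offset": [-0.014, 0.01, 0.015], "delta_rot": [0.008, -0.015, 0.021], "jaw": 1}, {"offset": [0, 0.03, 0], "delta_rot": [0, 0, 0], "jaw": 1}, {"offset": [0, 0.03, 0], "delta_rot": [0, 0, 0], "jaw": 1}, {"offset": [0, 0.025, 0], "delta_rot": [0, 0, 0], "jaw": 1}, {"offset": [0, 0, 0], "delta_rot": [0, 0, 0], "jaw": 1}])

```text
time: 39.3
eef_pos: [0.3753, 0.3525, 0.0718]
tool_rot: [-1.559, -0.193, 0.174]
contact_force: [-0.6, -0.2, -0.4]
finger_gap: 0.999
```

Run:
```python
from h import *
mv(366.5,355.3,36,13.5)
```

```text
t 39.3 p [0.3753 0.3525 0.0718] R [[0.973, 0.012, -0.232], [0.232, 0.006, 0.973], [0.013, -1.0, 0.003]] F [-0.6 -0.2 -0.4] g 0.999 j [ 0.67  0.37  1.82 -0.    0.94  0.44]
heading 13.4 rotvec [-0.003 -0.002  0.013] offset now [-8.4 35.7  4.7] after turn [-7.9 35.8  4.8] len 0.037
```

Emit:
jog_arm(deltas=[{"offset": [-0.008, 0.006, 0.004], "delta_rot": [-0.003, -0.002, 0.013], "jaw": 1}, {"offset": [0, 0.018, 0], "delta_rot": [0, 0, 0], "jaw": 1}, {"offset": [0, 0.01, 0], "delta_rot": [0, 0, 0], "jaw": 1}, {"offset": [0, 0, 0], "delta_rot": [0, 0, 0], "jaw": 1}])

```text
time: 39.63
eef_pos: [0.3706, 0.353, 0.0387]
tool_rot: [-1.564, -0.182, 0.18]
contact_force: [-0.7, -0.0, 0.3]
finger_gap: 1.001
```

Run:
```python
from h import *
mv(366.5,355.3,36,13.5)
```

```text
t 39.63 p [0.3706 0.353  0.0387] R [[0.974, 0.001, -0.228], [0.228, -0.0, 0.974], [0.001, -1.0, -0.0]] F [-0.7 -0.   0.3] g 1.001 j [ 0.68  0.42  1.86 -0.    0.87  0.45]
heading 13.18 rotvec [ 0.    -0.006  0.001] offset now [-3.5  2.7  3.1] after turn [-3.5  2.7  3.2] len 0.005
```

Emit:
jog_arm(deltas=[{"offset": [-0.003, 0.003, 0.003], "delta_rot": [0, -0.005, 0], "jaw": 0.8}, {"offset": [0, 0.001, 0], "delta_rot": [0, 0, 0], "jaw": 0}, {"offset": [0, 0, 0], "delta_rot": [0, 0, 0], "jaw": 0}, {"offset": [0, 0, 0], "delta_rot": [0, 0, 0], "jaw": 0}, {"offset": [0, 0, 0], "delta_rot": [0, 0, 0], "jaw": 0}, {"offset": [0, 0, 0], "delta_rot": [0, 0, 0], "jaw": 0}, {"offset": [0, 0, 0], "delta_rot": [0, 0, 0], "jaw": 0}])

```text
time: 40.22
eef_pos: [0.3689, 0.3571, 0.0388]
tool_rot: [-1.56, -0.189, 0.18]
contact_force: [-0.1, -0.9, -2.8]
finger_gap: 0.17
```

Emit:
jog_arm(deltas=[{"offset": [0, -0.04, 0], "delta_rot": [0, 0, 0], "jaw": 0}, {"offset": [0, -0.04, 0], "delta_rot": [0, 0, 0], "jaw": 0}, {"offset": [0, -0.04, 0], "delta_rot": [0, 0, 0], "jaw": 0}, {"offset": [0, 0, 0], "delta_rot": [0, 0.076, 0], "jaw": 0}, {"offset": [0, 0, 0], "delta_rot": [0, 0.076, 0], "jaw": 0}, {"offset": [0, 0, 0], "delta_rot": [0, 0, 0], "jaw": 0}])

```text
time: 40.72
eef_pos: [0.3665, 0.3553, 0.1618]
tool_rot: [-1.571, -0.061, 0.061]
contact_force: [0.8, 0.4, -2.6]
finger_gap: 0.164
```

Run:
```python
from h import *
mv(*rk(0,-180),165,4.8)
```

```text
t 40.72 p [0.3665 0.3553 0.1618] R [[0.997, 0.0, -0.077], [0.077, -0.001, 0.997], [-0.0, -1.0, -0.001]] F [ 0.8  0.4 -2.6] g 0.164 j [ 0.69  0.26  1.71 -0.    1.17  0.61]
heading 4.44 rotvec [ 0.001 -0.006 -0.   ] offset now [ 232.9   -2.7 -496.2] after turn [ 229.7   -3.2 -497.7] len 0.548
```

Emit:
jog_arm(deltas=[{"offset": [0.0165, 0, -0.036], "delta_rot": [0, -0.002, 0], "jaw": 0}, {"offset": [0.0165, 0, -0.036], "delta_rot": [0, -0.002, 0], "jaw": 0}, {"offset": [0.0165, 0, -0.036], "delta_rot": [0, -0.002, 0], "jaw": 0}, {"offset": [0.0165, 0, -0.036], "delta_rot": [0, 0, 0], "jaw": 0}, {"offset": [0.0165, 0, -0.036], "delta_rot": [0, 0, 0], "jaw": 0}, {"offset": [0.0165, 0, -0.036], "delta_rot": [0, 0, 0], "jaw": 0}, {"offset": [0.0165, 0, -0.036], "delta_rot": [0, 0, 0], "jaw": 0}, {"offset": [0.0165, 0, -0.036], "delta_rot": [0, 0, 0], "jaw": 0}, {"offset": [0.0165, 0, -0.036], "delta_rot": [0, 0, 0], "jaw": 0}, {"offset": [0.0165, 0, -0.036], "delta_rot": [0, 0, 0], "jaw": 0}, {"offset": [0.0165, 0, -0.036], "delta_rot": [0, 0, 0], "jaw": 0}, {"offset": [0.0165, 0, -0.036], "delta_rot": [0, 0, 0], "jaw": 0}])

```text
time: 41.72
eef_pos: [0.6048, -0.064, 0.1509]
tool_rot: [-1.563, -0.086, 0.114]
contact_force: [0.3, 0.3, -1.4]
finger_gap: 0.17
```

Run:
```python
from h import *
mv(*rk(0,-180),75,4.8)
```

```text
t 41.72 p [ 0.6048 -0.064   0.1509] R [[0.992, -0.018, -0.127], [0.127, 0.004, 0.992], [-0.017, -1.0, 0.006]] F [ 0.3  0.3 -1.4] g 0.17 j [-0.18  0.41  1.5   0.    1.25 -0.3 ]
heading 7.31 rotvec [-0.006  0.044 -0.017] offset now [ 26.   75.1 -61.5] after turn [ 27.4  75.9 -59.8] len 0.1
```

Emit:
jog_arm(deltas=[{"offset": [0.01, 0, -0.024], "delta_rot": [-0.006, 0.044, -0.017], "jaw": 0}, {"offset": [0.014, 0, -0.026], "delta_rot": [0, 0, 0], "jaw": 0}, {"offset": [0, 0.03, 0], "delta_rot": [0, 0, 0], "jaw": 0}, {"offset": [0, 0.03, 0], "delta_rot": [0, 0, 0], "jaw": 0}, {"offset": [0, 0.01, 0], "delta_rot": [0, 0, 0], "jaw": 0}, {"offset": [0, 0, 0], "delta_rot": [0, 0, 0], "jaw": 0}])

```text
time: 42.22
eef_pos: [0.6395, -0.1269, 0.073]
tool_rot: [-1.574, -0.065, 0.065]
contact_force: [-1.0, 0.4, -2.2]
finger_gap: 0.165
```

Run:
```python
from h import *
mv(*rk(0,-175),50,4.8)
```

```text
t 42.22 p [ 0.6395 -0.1269  0.073 ] R [[0.997, 0.001, -0.083], [0.083, -0.004, 0.997], [0.0, -1.0, -0.004]] F [-1.   0.4 -2.2] g 0.165 j [-0.26  0.53  1.51 -0.    1.1  -0.34]
heading 4.75 rotvec [ 0.004 -0.001  0.   ] offset now [-2.  22.9 10.8] after turn [-2.  23.  10.7] len 0.025
```

Emit:
jog_arm(deltas=[{"offset": [-0.002, 0.01, 0.01], "delta_rot": [0.004, 0, 0], "jaw": 0}, {"offset": [0, 0.008, 0], "delta_rot": [0, 0, 0], "jaw": 0}, {"offset": [0, 0.005, 0], "delta_rot": [0, 0, 0], "jaw": 0}, {"offset": [0, 0.003, 0], "delta_rot": [0, 0, 0], "jaw": 0}])

```text
time: 42.55
eef_pos: [0.6357, -0.1149, 0.0482]
tool_rot: [-1.57, -0.068, 0.069]
contact_force: [-10.6, -2.4, 27.2]
finger_gap: 0.172
```

Run:
```python
from h import *
mv(*rk(0,-175),49,4.8)
```

```text
t 42.55 p [ 0.6357 -0.1149  0.0482] R [[0.996, -0.001, -0.087], [0.087, -0.001, 0.996], [-0.001, -1.0, -0.001]] F [-10.6  -2.4  27.2] g 0.172 j [-0.24  0.55  1.54 -0.    1.05 -0.33]
heading 5.01 rotvec [ 0.001  0.004 -0.001] offset now [ 0.8 -0.8 -1.6] after turn [ 0.8 -0.8 -1.6] len 0.002
```

Emit:
jog_arm(deltas=[{"offset": [0.0, -0.0005, 0.01], "delta_rot": [0, 0.004, 0], "jaw": 0}, {"offset": [0, 0, 0.02], "delta_rot": [0, 0, 0], "jaw": 0}, {"offset": [0, 0.0003, 0.02], "delta_rot": [0, 0, 0], "jaw": 0}, {"offset": [0, 0.0003, 0.02], "delta_rot": [0, 0, 0], "jaw": 0}])

```text
time: 42.88
eef_pos: [0.6331, -0.046, 0.053]
tool_rot: [-1.575, -0.071, 0.057]
contact_force: [-0.5, -0.4, -2.1]
finger_gap: 0.167
```

Run:
```python
from h import *
mv(*rk(0,-60),49,4.8)
```

```text
t 42.88 p [ 0.6331 -0.046   0.053 ] R [[0.997, 0.009, -0.082], [0.082, -0.005, 0.997], [0.009, -1.0, -0.006]] F [-0.5 -0.4 -2.1] g 0.167 j [-0.14  0.53  1.57 -0.    1.03 -0.22]
heading 4.69 rotvec [ 0.006 -0.002  0.009] offset now [-2.4  3.8 44.5] after turn [-2.3  4.  44.5] len 0.045
```

Emit:
jog_arm(deltas=[{"offset": [-0.002, 0.002, 0.015], "delta_rot": [0.006, -0.002, 0.009], "jaw": 0}, {"offset": [0, 0.001, 0.018], "delta_rot": [0, 0, 0], "jaw": 0}, {"offset": [0, 0.001, 0.006], "delta_rot": [0, 0, 0], "jaw": 0}, {"offset": [0, 0.001, 0], "delta_rot": [0, 0, 0], "jaw": 0}])

```text
time: 43.22
eef_pos: [0.628, 0.0007, 0.0508]
tool_rot: [-1.568, -0.075, 0.069]
contact_force: [0.2, -2.9, -1.4]
finger_gap: 0.167
```

Run:
```python
from h import *
mv(*rk(0,-60),49,4.8)
```

```text
t 43.22 p [0.628  0.0007 0.0508] R [[0.996, 0.003, -0.092], [0.092, 0.002, 0.996], [0.003, -1.0, 0.001]] F [ 0.2 -2.9 -1.4] g 0.167 j [-0.07  0.53  1.59  0.    1.03 -0.16]
heading 5.25 rotvec [-0.001  0.008  0.003] offset now [-1.2  1.8 -2.4] after turn [-1.2  1.8 -2.4] len 0.003
```

Emit:
jog_arm(deltas=[{"offset": [0, 0.002, 0], "delta_rot": [0, 0, 0], "jaw": 0}, {"offset": [0, 0, 0], "delta_rot": [0, 0, 0], "jaw": 1}, {"offset": [0, 0, 0], "delta_rot": [0, 0, 0], "jaw": 1}, {"offset": [0, 0, 0], "delta_rot": [0, 0, 0], "jaw": 1}, {"offset": [0, 0, 0], "delta_rot": [0, 0, 0], "jaw": 1}, {"offset": [0, 0, 0], "delta_rot": [0, 0, 0], "jaw": 1}, {"offset": [0, -0.035, 0], "delta_rot": [0, 0, 0], "jaw": 1}, {"offset": [0, -0.04, 0], "delta_rot": [0, 0, 0], "jaw": 1}, {"offset": [0, -0.035, 0], "delta_rot": [0, 0, 0], "jaw": 1}, {"offset": [-0.025, 0, -0.03], "delta_rot": [0, 0, 0], "jaw": 1}, {"offset": [-0.025, 0, -0.03], "delta_rot": [0, 0, 0], "jaw": 1}, {"offset": [-0.025, 0, -0.02], "delta_rot": [0, 0, 0], "jaw": 1}])

```text
time: 44.22
eef_pos: [0.5674, -0.0892, 0.1646]
tool_rot: [-1.57, -0.086, 0.065]
contact_force: [0.1, -0.9, -0.5]
finger_gap: 1.002
```

Run:
```python
from h import *
snap('top','top3');snap('scene','s3');snap('wrist','w9')
a=cv2.imread('pics/top3.png')[140:260,150:470];w=cv2.imread('pics/w9.png');s=cv2.imread('pics/s3.png')
out=np.zeros((600,800,3),np.uint8);out[:300]=cv2.resize(a,(800,300),interpolation=cv2.INTER_CUBIC);out[300:,:400]=cv2.resize(w,(400,300));out[300:,400:]=cv2.resize(s[150:360,120:400],(400,300),interpolation=cv2.INTER_CUBIC)
cv2.imwrite('pics/v6.png',out); mv(*rk(-142,-128),130,4.8)
```

```text
t 44.37 p [ 0.5642 -0.0888  0.1632] R [[0.996, 0.008, -0.091], [0.091, 0.002, 0.996], [0.008, -1.0, 0.001]] F [ 0.3 -0.6  0.1] g 1.005 j [-0.23  0.34  1.59  0.    1.21 -0.33]
heading 5.24 rotvec [-0.001  0.008  0.008] offset now [-72.3  32.7  13.9] after turn [-72.2  33.2  13.4] len 0.081
```

View pics/v6.png

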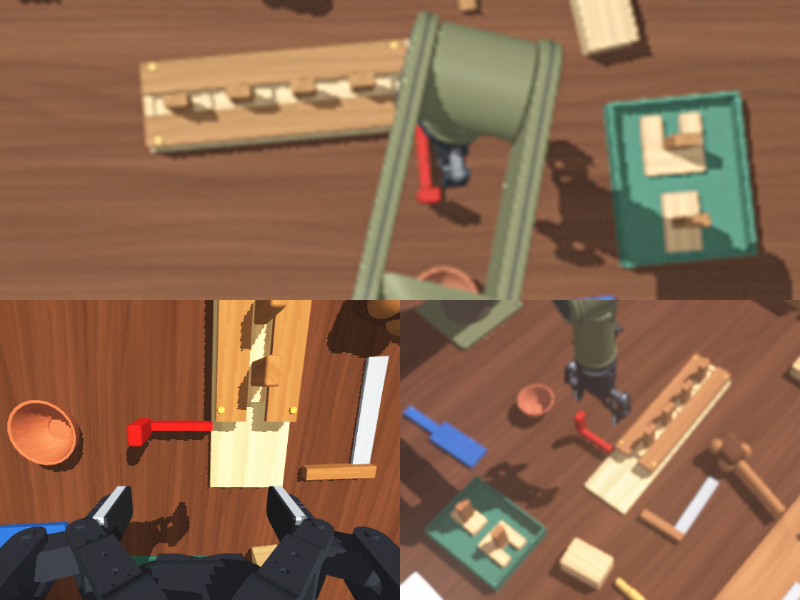

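Four fins stand in the rack's slot, the apron is empty, both spoilt lids lie flat in the tray, and no pale lids remain on the bench. Now the gate: grip the knob and slide it shut.

Emit:
jog_arm(deltas=[{"offset": [-0.036, 0, 0.007], "delta_rot": [0, 0.008, 0.008], "jaw": 1}, {"offset": [-0.035, 0, 0.006], "delta_rot": [0, 0, 0], "jaw": 1}, {"offset": [0, 0.02, 0], "delta_rot": [0, 0, 0], "jaw": 1}, {"offset": [0, 0, 0], "delta_rot": [0, 0, 0], "jaw": 1}])

```text
time: 44.7
eef_pos: [0.4943, -0.0818, 0.143]
tool_rot: [-1.568, -0.068, 0.058]
contact_force: [0.2, 0.0, 0.3]
finger_gap: 1.001
```

Run:
```python
from h import *
mv(492.5,-80,51,4.8)
```

```text
t 44.7 p [ 0.4943 -0.0818  0.143 ] R [[0.997, 0.006, -0.08], [0.08, 0.002, 0.997], [0.006, -1.0, 0.002]] F [0.2 0.  0.3] g 1.001 j [-0.25  0.27  1.76  0.    1.11 -0.33]
heading 4.61 rotvec [-0.002 -0.003  0.006] offset now [-2.3 92.   1.8] after turn [-1.7 92.   1.9] len 0.092
```

Emit:
jog_arm(deltas=[{"offset": [-0.003, 0.03, 0.002], "delta_rot": [-0.002, -0.003, 0.006], "jaw": 1}, {"offset": [-0.001, 0.03, 0], "delta_rot": [0, 0, 0], "jaw": 1}, {"offset": [-0.001, 0.028, 0], "delta_rot": [0, 0, 0], "jaw": 1}, {"offset": [0, 0, 0], "delta_rot": [0, 0, 0], "jaw": 1}])

```text
time: 45.03
eef_pos: [0.4975, -0.0795, 0.0565]
tool_rot: [-1.572, -0.076, 0.057]
contact_force: [-0.6, 1.0, 1.2]
finger_gap: 0.999
```

Run:
```python
from h import *
mv(492.5,-80,51,4.8)
```

```text
t 45.03 p [ 0.4975 -0.0795  0.0565] R [[0.996, 0.012, -0.085], [0.085, -0.002, 0.996], [0.012, -1.0, -0.003]] F [-0.6  1.   1.2] g 0.999 j [-0.24  0.38  1.86  0.    0.89 -0.33]
heading 4.85 rotvec [0.003 0.001 0.012] offset now [-5.1  5.4 -0. ] after turn [-5.   5.5 -0.1] len 0.007
```

Emit:
jog_arm(deltas=[{"offset": [-0.005, 0.004, 0], "delta_rot": [0.002, 0, 0.011], "jaw": 0.8}, {"offset": [0, 0, 0], "delta_rot": [0, 0, 0], "jaw": 0}, {"offset": [0, 0, 0], "delta_rot": [0, 0, 0], "jaw": 0}, {"offset": [0, 0, 0], "delta_rot": [0, 0, 0], "jaw": 0}, {"offset": [0, 0, 0], "delta_rot": [0, 0, 0], "jaw": 0}, {"offset": [0, 0, 0], "delta_rot": [0, 0, 0], "jaw": 0}, {"offset": [0, 0, 0], "delta_rot": [0, 0, 0], "jaw": 0}], newtons=40)

```text
time: 45.62
eef_pos: [0.498, -0.08, 0.0567]
tool_rot: [-1.572, -0.072, 0.064]
contact_force: [2.3, -0.7, -13.5]
finger_gap: 0.178
```

Emit:
jog_arm(deltas=[{"offset": [0.023, 0, 0], "delta_rot": [0, 0, 0], "jaw": 0}, {"offset": [0.023, 0, 0], "delta_rot": [0, 0, 0], "jaw": 0}, {"offset": [0.023, 0, 0], "delta_rot": [0, 0, 0], "jaw": 0}, {"offset": [0.013, 0, 0], "delta_rot": [0, 0, 0], "jaw": 0}, {"offset": [0.003, 0, 0], "delta_rot": [0, 0, 0], "jaw": 0}])

```text
time: 46.03
eef_pos: [0.5764, -0.0732, 0.0566]
tool_rot: [-1.572, -0.062, 0.073]
contact_force: [-2.3, 0.3, 0.6]
finger_gap: 0.174
```

Run:
```python
from h import *
mv(*rk(-42,-126),54,4.8)
```

```text
t 46.03 p [ 0.5764 -0.0732  0.0566] R [[0.996, -0.007, -0.086], [0.086, -0.003, 0.996], [-0.007, -1.0, -0.002]] F [-2.3  0.3  0.6] g 0.174 j [-0.2   0.47  1.68 -0.    1.   -0.28]
heading 4.91 rotvec [ 0.002  0.002 -0.007] offset now [14.4  2.5  0.9] after turn [14.4  2.6  0.9] len 0.015
```

Emit:
jog_arm(deltas=[{"offset": [0.008, 0, 0], "delta_rot": [0, 0, -0.006], "jaw": 0}, {"offset": [0.004, 0, 0], "delta_rot": [0, 0, 0], "jaw": 0}, {"offset": [0.003, 0, 0], "delta_rot": [0, 0, 0], "jaw": 0}])

```text
time: 46.28
eef_pos: [0.5901, -0.072, 0.0567]
tool_rot: [-1.572, -0.065, 0.071]
contact_force: [-2.6, -0.4, -0.8]
finger_gap: 0.177
```

Emit:
jog_arm(deltas=[{"offset": [0.003, 0, 0], "delta_rot": [0, 0, 0], "jaw": 0}, {"offset": [0.003, 0, 0], "delta_rot": [0, 0, 0], "jaw": 0}, {"offset": [0.003, 0, 0], "delta_rot": [0, 0, 0], "jaw": 0}])

```text
time: 46.53
eef_pos: [0.5911, -0.0719, 0.0566]
tool_rot: [-1.572, -0.054, 0.082]
contact_force: [-6.6, -1.2, 2.8]
finger_gap: 0.171
```

Run:
```python
from h import *
mv(*rk(-42,-126),54,4.8)
```

```text
t 46.53 p [ 0.5911 -0.0719  0.0566] R [[0.996, -0.018, -0.087], [0.087, -0.003, 0.996], [-0.018, -1.0, -0.002]] F [-6.6 -1.2  2.8] g 0.171 j [-0.19  0.49  1.64 -0.01  1.03 -0.27]
heading 4.96 rotvec [ 0.002  0.003 -0.018] offset now [-0.3  2.6  0.9] after turn [-0.4  2.6  0.9] len 0.003
```

Emit:
jog_arm(deltas=[{"offset": [0.006, 0, 0], "delta_rot": [0, 0, -0.01], "jaw": 0}, {"offset": [0.006, 0, 0], "delta_rot": [0, 0, -0.005], "jaw": 0}])

```text
time: 46.7
eef_pos: [0.591, -0.0719, 0.0565]
tool_rot: [-1.572, -0.05, 0.088]
contact_force: [-13.6, -3.2, 9.8]
finger_gap: 0.174
```

Emit:
jog_arm(deltas=[{"offset": [0.001, 0, 0], "delta_rot": [0, 0, 0], "jaw": 0.5}, {"offset": [0, 0, 0], "delta_rot": [0, 0, 0], "jaw": 1}, {"offset": [0, 0, 0], "delta_rot": [0, 0, 0], "jaw": 1}, {"offset": [0, 0, 0], "delta_rot": [0, 0, 0], "jaw": 1}, {"offset": [0, 0, 0], "delta_rot": [0, 0, 0], "jaw": 1}, {"offset": [0, -0.035, 0], "delta_rot": [0, 0, 0], "jaw": 1}, {"offset": [0, -0.04, 0], "delta_rot": [0, 0, 0], "jaw": 1}, {"offset": [0, -0.04, 0], "delta_rot": [0, 0, 0], "jaw": 1}, {"offset": [-0.04, 0, 0], "delta_rot": [0, 0, 0], "jaw": 1}, {"offset": [-0.04, 0, 0], "delta_rot": [0, 0, 0], "jaw": 1}, {"offset": [-0.04, 0, 0], "delta_rot": [0, 0, 0], "jaw": 1}, {"offset": [0, 0, 0], "delta_rot": [0, 0, 0], "jaw": 1}])

```text
time: 47.7
eef_pos: [0.4801, -0.0825, 0.1811]
tool_rot: [-1.574, -0.063, 0.077]
contact_force: [-1.3, 1.2, -0.6]
finger_gap: 1.003
```

Run:
```python
from h import *
st();snap('top','top4');snap('scene','s4');snap('wrist','w10')
a=cv2.imread('pics/top4.png')[140:260,150:470];w=cv2.imread('pics/w10.png');s=cv2.imread('pics/s4.png')
out=np.zeros((600,800,3),np.uint8);out[:300]=cv2.resize(a,(800,300),interpolation=cv2.INTER_CUBIC);out[300:,:400]=cv2.resize(w,(400,300));out[300:,400:]=cv2.resize(s[180:285,220:360],(400,300),interpolation=cv2.INTER_CUBIC)
cv2.imwrite('pics/v7.png',out)
```

```text
t 47.7 p [ 0.4801 -0.0825  0.1811] R [[0.996, -0.009, -0.089], [0.089, -0.005, 0.996], [-0.009, -1.0, -0.004]] F [-1.3  1.2 -0.6] g 1.003 j [-0.25  0.22  1.72 -0.01  1.21 -0.34]
```

View pics/v7.png

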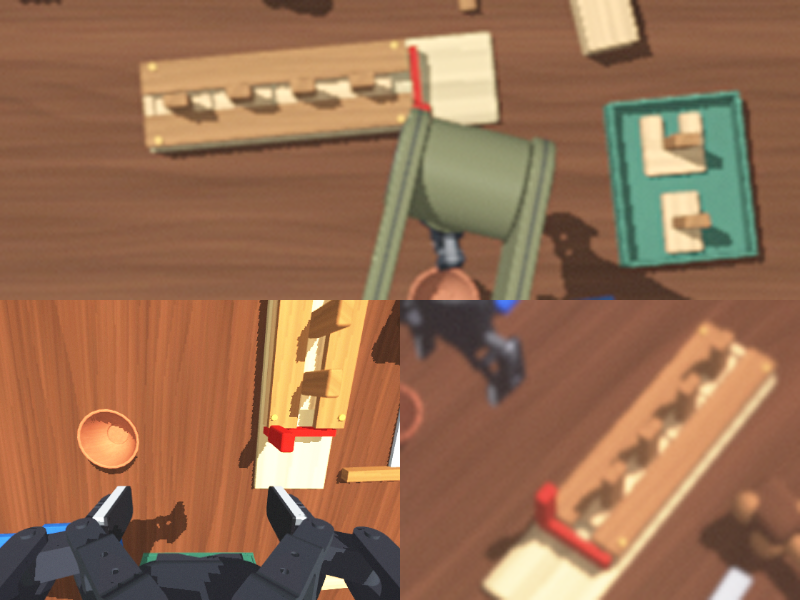

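The gate is shut across the mouth, with four fins in the slot, both spoilt lids in the tray, and the arm clear. Handing in.

```bash
python3 -c "
from cell import bot
print(bot.job_done())"
```

```text
the job is handed in; nothing more can be done
None
```

The job is done and handed in at about 48 s of the 208 s allowed. I pulled the gate open to its stop and slid all four sound lids under the battens. The notched lid and the sawn-short lid went into the green tray, then I pushed the gate shut.

- **Last pictures:** All four fins stand in the slot, the apron is empty and the gate lies across the mouth. Both spoilt lids are flat in the tray. The bystanders in view look unmoved; not all of the bench was in the final views.
- **Gate:** It stopped moving under about 14 N with its knob at world x 0.591 m, where the shut position should be. It seems to have started about 10 mm open.
- **Lids in the rack:** By the arm's readings at release, the lid centres are at rack y of about 161, 87, 15 and -58 mm. The last lid's rear edge is therefore about 27 mm inside the mouth.
- **One thing went wrong:** The first lid was carried too high and met the end of a batten, with a wrist force of about 62 N. The grip slid off and the lid stayed flat on the apron, so I regrasped it lower and slid it in.

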